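# Lay one tea place from the saucer dispenser

### The job

Lay a tea place: pull the dispenser's little front flap all the way down, draw the bottom wooden saucer out of the outlet while the saucers above stay in their chute, and lay it flat in the middle of the tea board, lengthwise along the board. Then push the flap back up until it is fully home, and stand the small handleless cup upright in the middle of that saucer. Do not drop or throw the saucer or the cup, and leave the other things on the table where they are.

Things in the scene. Friction and masses are not known exactly. Their poses are not given: they have to be found in the camera images.
- dispenser: dark wooden saucer dispenser, fixed: an open-topped chute on a plinth. Origin: on the table under the middle of the chute's front wall (gate, outer face); outlet to its -x, y across, z up. Its floor is at z = 40 mm and goes on 51 mm out of the gate as a tongue 48 mm wide, free above and beside; gate's underside z = 58. Chute inside x = 6 to 132, y = -30 to 30; walls 6 mm, tops at z = 110.
- flap (a joint): bottom-hinged flap before the outlet, 7 mm thick, 44 mm wide: 0 = upright, fully home; grows as it is pulled out (-x) and down, to 1.571 rad = level, fully open, its bar's top 3 mm below the floor's top so a saucer slides out over it. Starts shut or a little ajar. Stiff hinge: stays where left; about 1 N at the bar moves it. Hinge line along the dispenser's y at x = -58, z = 30 mm.
- flap_bar (a point): centre of the round bar along the flap's free edge, 14 mm thick and 44 mm long (along the dispenser's y), 60 mm from the hinge line; turns with the flap. Its two ends can be pinched from above, along y, with the flap shut (bar at z = 90 mm) or open (z = 30 mm); nothing lies beside it.
- saucer1_mid (a point): centre (half-way up) of the bottom saucer of the stack: a flat light-wood slab 120 mm (its x) x 56 mm (its y) x 12 mm, like the others, about 55 g, its axes as the dispenser's. Its nose (-x end) sticks about 34 mm out under the gate, over the tongue, some 20 mm short of the shut flap; its long sides can be pinched there from above.
- saucer2_mid (a point): centre of the second saucer, same size, in the chute on top of the first; sits about 43 mm further in (dispenser x = 69 mm); drops 12 mm to the floor when the bottom one has been drawn
- saucer3_mid (a point): centre of the third saucer, on the second
- saucer4_mid (a point): centre of the top saucer, on the third
- board_mid (a point): middle of the top of the tea board, a flat wooden board 180 mm (its x) x 120 mm (its y) x 12 mm without a rim, fixed to the table
- cup_mid (a point): centre (half-way up) of the small white handleless cup, 54 mm across at the rim, 50 mm tall, narrower at the foot, wall 4 mm, about 90 g; stands mouth up on the table
- mug: mug with a handle, 80 mm across and 95 mm tall, mouth up; origin under its centre; leave it alone
- jar: capped amber jar, 64 mm across, 85 mm tall; origin under its centre; leave it alone
- canister: black canister with a steel cap, 70 mm across, 120 mm tall; origin under its centre; leave it alone
- spoon: steel spoon, 160 mm long, lying on the table; origin under its centre; leave it alone
- bowl: blue bowl, 110 mm across, 50 mm tall; origin under its centre; leave it alone
- shaker: plain steel shaker, 40 mm across, 70 mm tall; origin under its centre; leave it alone
There are look-alikes about, which are no part of the job. Leave any pink or yellow look-alike of the part that bears saucer1_mid alone.

How it is judged (in metres and radians):
On the way, in this order (a step that is already met when the one before it is completed fails the run):
1. the flap is pulled all the way down (value of joint flap above 1.4 rad and x of saucer1_mid in the frame of dispenser above 0 m), for 0.1 s.
2. the bottom saucer is out of the chute past the gate, the others lie flat in the chute one step lower (x of saucer1_mid in the frame of dispenser below -0.06 m and x of saucer2_mid in the frame of dispenser between 0.055 and 0.083 m and z of saucer2_mid in the frame of dispenser between 0.042 and 0.05 m and angle between each of saucer2_mid, saucer3_mid, saucer4_mid's own z axis and vertical below 0.08 rad and x of saucer3_mid in the frame of dispenser between 0.055 and 0.083 m and z of saucer3_mid in the frame of dispenser between 0.054 and 0.062 m and x of saucer4_mid in the frame of dispenser between 0.055 and 0.083 m and z of saucer4_mid in the frame of dispenser between 0.066 and 0.074 m), for 0.1 s.
3. the saucer lies flat in the middle of the board, lengthwise, and is let go (horizontal distance between saucer1_mid and board_mid below 0.02 m and angle between the x axis of saucer1_mid and the x axis of board_mid, either way round below 0.2 rad and angle between saucer1_mid's own z axis and vertical below 0.06 rad and z of saucer1_mid in the frame of board_mid between 0.003 and 0.009 m and contact force between saucer1 and the fingers below 0.05 N and linear speed of saucer1 below 0.02 m/s), for 0.2 s.
4. the flap is pushed up fully home (value of joint flap below 0.08 rad), for 0.2 s.
5. the cup stands in the middle of the saucer (horizontal distance between cup_mid and saucer1_mid below 0.014 m and z of cup_mid in the frame of saucer1_mid between 0.027 and 0.035 m and angle between cup_mid's own z axis and vertical below 0.08 rad and contact force between cup and the fingers below 0.05 N), for 0.2 s.
At the end, for the whole second after the job is handed in: saucer flat on the board, within 20 mm of its middle and 0.2 rad of lengthwise; cup upright on it within 14 mm of its middle, at rest; the other three saucers flat in the chute within 14 mm of their places, one step lower; flap below 0.08 rad (horizontal distance between saucer1_mid and board_mid below 0.02 m and angle between the x axis of saucer1_mid and the x axis of board_mid, either way round below 0.2 rad and angle between saucer1_mid's own z axis and vertical below 0.06 rad and z of saucer1_mid in the frame of board_mid between 0.003 and 0.009 m and x of saucer2_mid in the frame of dispenser between 0.055 and 0.083 m and z of saucer2_mid in the frame of dispenser between 0.042 and 0.05 m and angle between each of saucer2_mid, saucer3_mid, saucer4_mid, cup_mid's own z axis and vertical below 0.08 rad and x of saucer3_mid in the frame of dispenser between 0.055 and 0.083 m and z of saucer3_mid in the frame of dispenser between 0.054 and 0.062 m and x of saucer4_mid in the frame of dispenser between 0.055 and 0.083 m and z of saucer4_mid in the frame of dispenser between 0.066 and 0.074 m and value of joint flap below 0.08 rad and horizontal distance between cup_mid and saucer1_mid below 0.014 m and z of cup_mid in the frame of saucer1_mid between 0.027 and 0.035 m and linear speed of each of cup, saucer1 below 0.02 m/s); the robot touches nothing.
It fails at once if an upper saucer is pulled out of or lifted from the chute (x of any of saucer2_mid, saucer3_mid, saucer4_mid in the frame of dispenser below 0.045 m or z of saucer2_mid in the frame of dispenser above 0.075 m or z of saucer3_mid in the frame of dispenser above 0.087 m or z of saucer4_mid in the frame of dispenser above 0.099 m).
It fails at once if the drawn saucer is dropped or thrown (linear speed of saucer1 above 0.7 m/s and contact force between saucer1 and the fingers below 0.05 N).
It fails at once if the cup is dropped, thrown or tipped over ((linear speed of cup above 0.7 m/s and contact force between cup and the fingers below 0.05 N) or angle between cup_mid's own z axis and vertical above 0.9 rad).
It fails at once if another thing on the table is moved more than 30 mm (distance of any of mug, jar, canister, spoon, bowl, shaker from where it was at the start of the episode above 0.03 m).
It also fails if it takes over 72 s, if anything falls off the work surface, if the arm or the gripper's body presses on something with over 40 N, if the wrist force passes 120 N, or if a joint passes its speed limit or range.

### The arm

A 6-joint arm with a two-finger parallel gripper is mounted at the origin on the work surface. World frame = base frame: x ahead of the robot, y to its left, z up, the work surface at z = 0. Lengths are in mm, angles in degrees, forces in N, time in s.
With the tool pointing down it reaches from about 350 to 850 mm from the base axis. Payload 8.1 kg.
Tool frame: the origin (TCP) lies midway between the tips of the shut fingers; the grasp point (between the pads) lies 19 mm behind it; z points along the fingers, y is the direction in which the jaws open and shut (so a half turn about z gives the same grasp; the last joint's range is limited). The gripper opens to 85 mm and grips with 20 to 120 N. Pads are 22 mm wide; open, the fingers measure 114 mm over their backs; the gripper's body (76 mm by 85 mm) begins 54 mm behind the grasp point. The pads swing forward as they close: fully open they stand 13 mm farther back than shut.
Start: joints at [-80.352, 7.471, 85.268, -0, 87.261, -4.893], TCP at [150.671, -580.778, 201.392] pointing down, gripper open.
Joint ranges: [-169.43, 169.43], [-51.17, 129.36], [1.28, 143.12], [-76.62, 256.62], [0, 156.53], [-152.29, 152.29]. Speed limits (degrees/s): [136.94, 136.94, 159.86, 180, 180, 180].

### API

Orientations are given as [roll, pitch, yaw] about the fixed x, y, z axes, in that order (R = Rz(yaw) Ry(pitch) Rx(roll)).
In Python, from bench import r gives the robot as it stands.
- The arm moves only by the shell command python3 -m jog 'ROWS' [FORCE]. ROWS is JSON, a list of rows, each a list of 5 numbers: the shift along the tool's x, y, z in m, then the turn about the tool's z in rad, then the opening, from 0 (shut) to 1 (fully open). A call has 1 to 20 rows; each row is the pose to reach, as a shift and turn from the pose measured when the call began, along the tool's axes at that moment; what a row does not reach only later rows make up. A row lasts 1/10 s, in which the tool goes at most 50 mm and 8.59 degrees, less where a joint would pass 70% of its speed; a pose out of reach is approached as far as the arm can. A call with a gripper value outside its range is refused whole. The fingers move at their own pace and stop on an object; FORCE is the grip in N (left out, the last holds). Time passes only in rows, so rows that repeat a pose let the fingers close. It gives the time, the measured TCP pose, the force and the opening at its end, in the units of the state.
- r.sense(): the state, without advancing time (a new reading comes with each control period).
- r.snapshot(name): name is "scene" or "top"; returns a dict with "pixels" (420x560x3 uint8, red, green, blue), "K" (3x3 intrinsics, pixels), "R" (3x3) and "t" (3): a world point X has camera coordinates R X + t. Camera axes: x right, y down, z forward; pixel columns grow to the right and rows downward; lengths in mm; the calibration is good to about 2 mm. A picture is of the moment at which its call begins. There is no depth.
- r.hand_in(): hands the job in, once; it reports no verdict.
The state is a dict: "time": time; "joint_pos": joint angles; "qd": joint speeds; "joint_efforts": joint torques, N m; "tool_pos": TCP position; "tcp_rot": TCP orientation; "ft_force": force on the tool from outside, world axes, zero at the start; "wrist_torque": the same for the moment, N m; "finger_gap": finger opening in mm.
Only numpy, scipy, OpenCV 4.12 (cv2) and the standard library are available. Lean on these libraries where they do the work, as an engineer would, in place of code of your own. Each camera call takes 0.05 s, during which the arm holds its last target.

## Working session

There is one attempt and no reset: what is moved stays moved. The work goes in short steps, Python scripts to look and compute and a shell command to move; the robot and the scene stay as the last step left them, time stands still between calls to the robot, and variables do not carry over. Pictures are saved under pics/ and viewed, and the job is handed in when it is done.

```bash
ls; mkdir -p pics
python3 - <<'E'
from bench import r
import cv2
print(r.sense())
for n in("scene","top"):
    s=r.snapshot(n); cv2.imwrite(f"pics/{n}0.png",s["pixels"][:,:,::-1]); print(n,s["K"],s["R"],s["t"])
E
```

```text
pics
{'time': 0.0, 'joint_pos': array([-8.03510090e+01,  7.51461437e+00,  8.53286051e+01,  4.20963451e-04,
        8.72624705e+01, -4.89235731e+00]), 'qd': array([ 0.09655892, -0.10872618, -0.02278477, -0.01800405, -0.08373571,
       -0.00358716]), 'joint_efforts': array([-8.16645388e-04, -5.69409406e+01, -5.00544655e+01, -2.26589937e-04,
        1.49416085e-02,  1.53008511e-05]), 'tool_pos': array([ 150.57723328, -580.17486071,  200.35610043]), 'tcp_rot': array([-1.79894731e+02, -9.43257701e-03,  1.45413191e+01]), 'ft_force': array([ 0.31775953,  0.38180242, -0.0318248 ]), 'wrist_torque': array([-0.02353773,  0.00884726, -0.01739288]), 'finger_gap': 85.74345041339703}
scene [[406.91897022   0.         282.23860927]
 [  0.         406.91897022 209.06502917]
 [  0.           0.           1.        ]] [[ 0.5231429   0.85223604  0.0039026 ]
 [ 0.72536066 -0.44284747 -0.52700857]
 [-0.44740744  0.27853158 -0.84985101]] [-387.58637957 -316.78325498 1390.16413411]
top [[494.1953952    0.         284.42723412]
 [  0.         494.1953952  210.08931887]
 [  0.           0.           1.        ]] [[ 0.01480213 -0.99951355 -0.02745111]
 [-0.99661253 -0.01252684 -0.0812807 ]
 [ 0.08089729  0.02856125 -0.99631315]] [ 142.93146483  551.75425224 1349.65047901]
```

View pics/scene0.png

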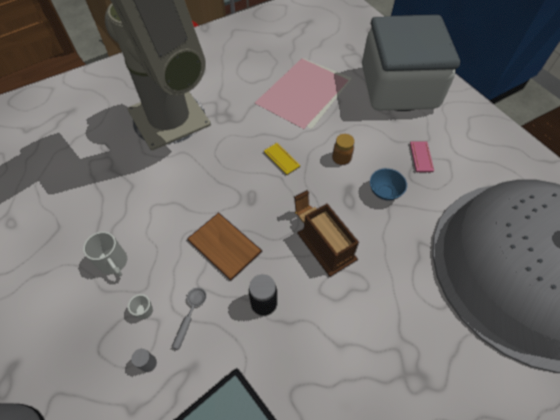

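View pics/top0.png

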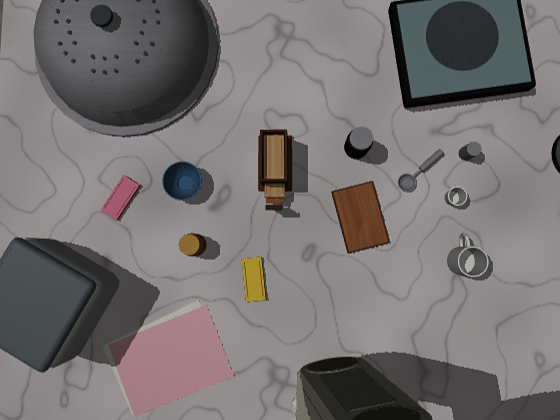

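Scene: the dispenser is at top(274,165) / scene(328,238), with the flap at top(274,203) towards the robot. The board is at top(360,216).
- Saucer candidates: the chute's bottom slab at top(274,190), the yellow slab at top(254,279) and the pink slab at top(120,198). I choose the chute's.
- Cup candidates: the white cup at top(457,197), the mug with a handle at top(468,260), the bowl at top(182,180) and the shaker at top(472,151). I choose the cup at (457,197).

Next I check these in a close crop.

Run:
```python
import cv2,numpy as np
t=cv2.imread("pics/top0.png");s=cv2.imread("pics/scene0.png")
a=cv2.resize(t[120:220,240:310],None,fx=5,fy=5,interpolation=cv2.INTER_CUBIC)
b=cv2.resize(s[185:275,285:365],None,fx=5,fy=5,interpolation=cv2.INTER_CUBIC)
c=np.zeros((500,760,3),np.uint8);c[:500,:350]=a;c[:450,355:755]=b
cv2.imwrite("pics/crop1.png",c)
a=cv2.resize(t[170:260,320:490],None,fx=4,fy=4,interpolation=cv2.INTER_CUBIC)
cv2.imwrite("pics/crop2.png",a)
```

```text
(no output)
```

View pics/crop1.png

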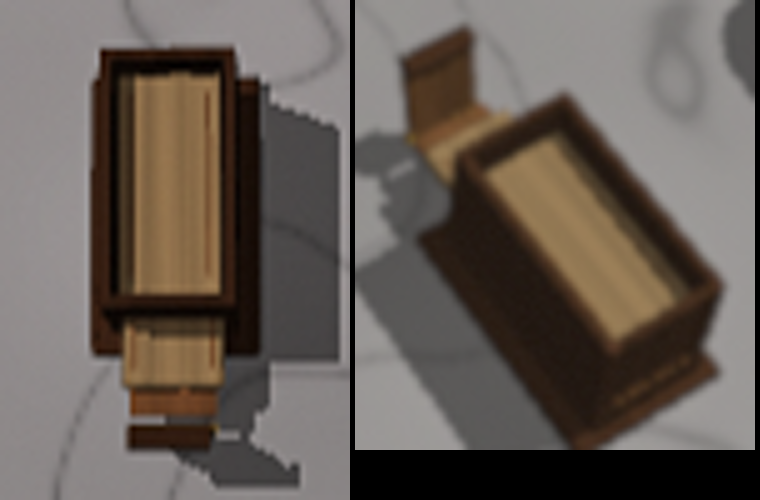

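View pics/crop2.png

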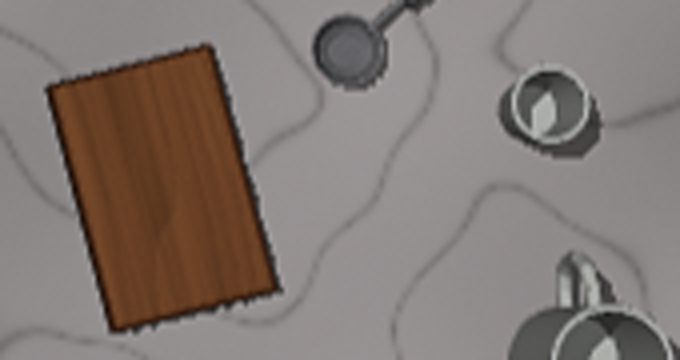

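The crops confirm both choices: wooden slabs in the chute with the bottom nose out under the gate, the flap bar at top(274,207), the board outline, and the handleless cup.

```bash
cat > h.py <<'E'
import numpy as np,cv2
from bench import r
CAL={'scene':(np.array([[406.91897022,0,282.23860927],[0,406.91897022,209.06502917],[0,0,1]]),np.array([[0.5231429,0.85223604,0.0039026],[0.72536066,-0.44284747,-0.52700857],[-0.44740744,0.27853158,-0.84985101]]),np.array([-387.58637957,-316.78325498,1390.16413411])),
'top':(np.array([[494.1953952,0,284.42723412],[0,494.1953952,210.08931887],[0,0,1]]),np.array([[0.01480213,-0.99951355,-0.02745111],[-0.99661253,-0.01252684,-0.0812807],[0.08089729,0.02856125,-0.99631315]]),np.array([142.93146483,551.75425224,1349.65047901]))}
def ray(n,u,v):
    K,R,t=CAL[n]; d=R.T@np.linalg.solve(K,[u,v,1.]); return -R.T@t,d/np.linalg.norm(d)
def onz(n,u,v,z):
    c,d=ray(n,u,v); return c+d*(z-c[2])/d[2]
def proj(n,X):
    K,R,t=CAL[n]; p=K@(R@np.array(X,float)+t); return p[:2]/p[2]
def snap(n,f,box=None,k=1):
    im=r.snapshot(n)["pixels"][:,:,::-1].copy()
    if box: x0,y0,x1,y1=box; im=im[y0:y1,x0:x1]
    cv2.imwrite(f"pics/{f}.png",cv2.resize(im,None,fx=k,fy=k,interpolation=cv2.INTER_CUBIC))
E
python3 - <<'E'
from h import *
np.set_printoptions(precision=1,suppress=True)
f=lambda X,Y:((X+.5)/5-.5+240,(Y+.5)/5-.5+120)
g=lambda X,Y:((X+.5)/5-.5+285,(Y+.5)/5-.5+185)
P={k:onz('top',*f(*p),110) for k,p in dict(FL=(104,311),FR=(235,311),BL=(101,49),BR=(236,49)).items()}
Q={k:onz('scene',*g(X-355,Y),110) for k,(X,Y) in dict(FL=(567,93),FR=(461,157),BL=(722,285),BR=(608,352)).items()}
for k in P: print(k,P[k],Q[k])
for k in (P,Q):
    d=(k['BL']+k['BR']-k['FL']-k['FR'])/2; w=k['FL']-k['FR']
    print('len',np.linalg.norm(d),'wid',np.linalg.norm(w),'ang',np.degrees(np.arctan2(d[1],d[0])), np.degrees(np.arctan2(-w[0],w[1])),'front',(k['FL']+k['FR'])/2)
print('nose z64',onz('top',*f(124,388),64),onz('top',*f(223,386),64))
print('bar z90',onz('top',*f(127,437),97),onz('top',*f(214,437),97))
print('bar top scene',onz('scene',*g(405-355,60),97),onz('scene',*g(470-355,28),97))
t=cv2.imread("pics/top0.png")
hsv=cv2.cvtColor(t,cv2.COLOR_BGR2HSV)
m=cv2.inRange(hsv,(4,100,60),(16,255,200));m[:, :325]=0;m[:170]=0;m[262:]=0
m=m.copy();c=max(cv2.findContours(m,0,1)[0],key=cv2.contourArea);b=cv2.minAreaRect(c);print(b)
bp=np.array([onz('top',*p,12) for p in cv2.boxPoints(b)]);print(bp, bp.mean(0),[np.linalg.norm(bp[i]-bp[i-1]) for i in range(4)])
s=cv2.imread("pics/scene0.png");m=cv2.inRange(cv2.cvtColor(s,cv2.COLOR_BGR2HSV),(4,100,60),(16,255,200));m[:,:180]=0;m[:,268:]=0;m[:200]=0;m[285:]=0
c=max(cv2.findContours(m,0,1)[0],key=cv2.contourArea);ap=cv2.approxPolyDP(c,5,True)[:,0];bp=np.array([onz('scene',*p,12) for p in ap]);print(ap,bp,bp.mean(0))
# cup
u=(550.5/4-.5+320,104.5/4-.5+170);print('cup rim',onz('top',*u,50),'diam px',76/4)
E
```

```text
FL [616.4 212.1 110. ] [623.7 210.3 110. ]
FR [617.2 143.4 110. ] [627.4 140.8 110. ]
BL [756.1 216.4 110. ] [757.7 211.3 110. ]
BR [756.7 144.9 110. ] [758.  141.2 110. ]
len 139.63704670360875 wid 68.72517572508892 ang 1.1695483894871765 0.6290789336028488 front [616.8 177.8 110. ]
len 132.2908934387862 wid 69.61540378204133 ang 0.2823269999690037 3.077208203491218 front [625.6 175.6 110. ]
nose z64 [580.9 204.1  64. ] [582.6 150.5  64. ]
bar z90 [551.4 199.8  97. ] [552.  153.9  97. ]
bar top scene [554.3 153.4  97. ] [555.1 195.   97. ]
((360.18109130859375, 216.451904296875), (63.142112731933594, 41.0295524597168), 75.1413803100586)
[[ 605.6   17.3   12. ]
 [ 636.6  -93.5   12. ]
 [ 466.3 -138.3   12. ]
 [ 435.6  -28.7   12. ]] [536.1 -60.8  12. ] [np.float64(176.14718073955473), np.float64(115.0474186075252), np.float64(176.0793473394958), np.float64(113.79892307326567)]
[[218 213]
 [188 239]
 [230 279]
 [260 250]] [[ 440.8  -33.2   12. ]
 [ 473.  -142.3   12. ]
 [ 638.5  -97.9   12. ]
 [ 606.4   11.2   12. ]] [539.7 -65.6  12. ]
cup rim [ 592.9 -317.6   50. ] diam px 19.0
```

Run:
```python
import cv2
s=cv2.imread("pics/scene0.png")
cv2.imwrite("pics/cup1.png",cv2.resize(s[280:340,110:170],None,fx=8,fy=8,interpolation=cv2.INTER_CUBIC))
```

```text
(no output)
```

View pics/cup1.png

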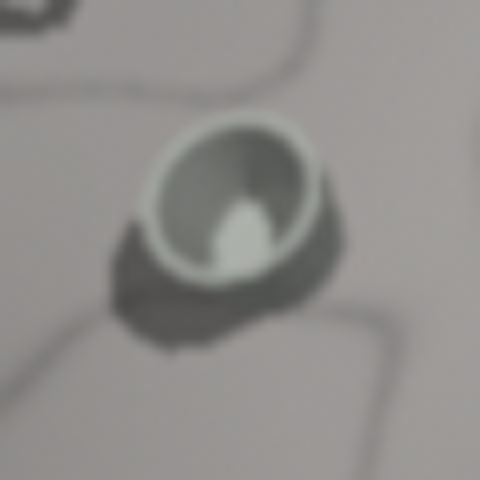

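```bash
cat >> h.py <<'E'
def go(x,y,z,yaw):
    s=r.sense();p=s['tool_pos'];a=np.radians(s['tcp_rot'][::-1])
    from scipy.spatial.transform import Rotation as Ro
    M=Ro.from_euler('ZYX',s['tcp_rot'][::-1],degrees=True).as_matrix()
    d=M.T@(np.array([x,y,z])-p); t=-(np.radians(yaw)-a[0]); t=(t+np.pi)%(2*np.pi)-np.pi
    print('at',p.round(1),s['tcp_rot'].round(2),'F',s['ft_force'].round(2),'gap',round(s['finger_gap'],1),'t',round(s['time'],2)); print('shift m',(d/1000).round(4),'turn',t.round(4))
E
python3 - <<'E'
from h import *
print(onz('scene',235.5/8-.5+110,193.5/8-.5+280,50))
go(553,176,150,1)
E
```

```text
[ 595.24443387 -320.75157546   50.        ]
at [ 150.6 -580.3  200.5] [-1.7991e+02 -1.0000e-02  1.4540e+01] F [-0.26 -0.51 -0.48] gap 85.0 t 0.1
shift m [ 0.5794 -0.6309  0.0515] turn 0.2363
```

```bash
python3 -m jog '[[0.579,-0.631,0.05,0.236,1],[0.579,-0.631,0.05,0.236,1],[0.579,-0.631,0.05,0.236,1],[0.579,-0.631,0.05,0.236,1],[0.579,-0.631,0.05,0.236,1],[0.579,-0.631,0.05,0.236,1],[0.579,-0.631,0.05,0.236,1],[0.579,-0.631,0.05,0.236,1],[0.579,-0.631,0.05,0.236,1],[0.579,-0.631,0.05,0.236,1],[0.579,-0.631,0.05,0.236,1],[0.579,-0.631,0.05,0.236,1],[0.579,-0.631,0.05,0.236,1],[0.579,-0.631,0.05,0.236,1],[0.579,-0.631,0.05,0.236,1],[0.579,-0.631,0.05,0.236,1],[0.579,-0.631,0.05,0.236,1],[0.579,-0.631,0.05,0.236,1],[0.579,-0.631,0.05,0.236,1],[0.579,-0.631,0.05,0.236,1]]' 30
python3 - <<'E'
from h import *
go(553,176,70,1)
E
```

```text
time: 2.1
tool_pos: [552.0, 175.2, 151.2]
tcp_rot: [-179.9, 0.1, 1.0]
ft_force: [-0.3, -0.4, -0.2]
finger_gap: 85.6
at [552.  175.2 151.2] [-1.7995e+02  8.0000e-02  1.0300e+00] F [-0.25 -0.42 -0.18] gap 85.6 t 2.1
shift m [ 0.0011 -0.0007  0.0812] turn 0.0004
```

```bash
python3 -m jog '[[0.001,-0.001,0.04,0,1],[0.001,-0.001,0.083,0,1],[0.001,-0.001,0.083,0,1],[0.001,-0.001,0.083,0,1]]' 30
python3 - <<'E'
from h import *
snap('top','t2',(240,120,320,220),6); snap('scene','s2',(270,150,370,275),5);go(0,0,0,1)
E
```

```text
time: 2.5
tool_pos: [552.0, 174.9, 68.5]
tcp_rot: [-180.0, 0.2, 0.9]
ft_force: [1.0, 0.9, 1.7]
finger_gap: 85.6
at [554.7 175.9  71.3] [-1.799e+02 -1.500e-01  9.700e-01] F [-0.12 -0.91  1.01] gap 85.5 t 2.6
shift m [-0.5578  0.1667  0.0696] turn -0.0006
```

View pics/s2.png

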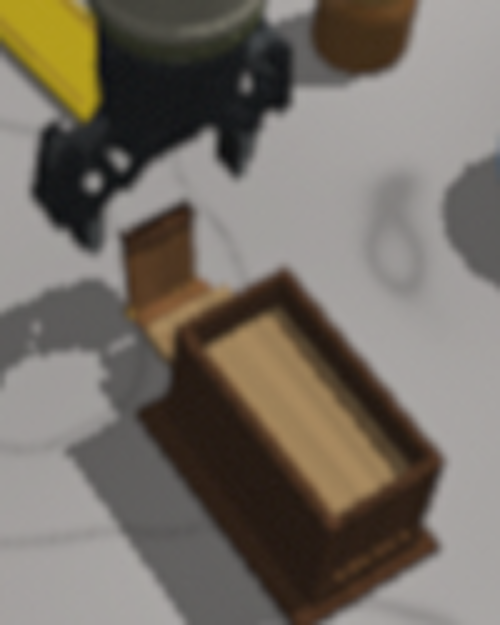

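View pics/t2.png

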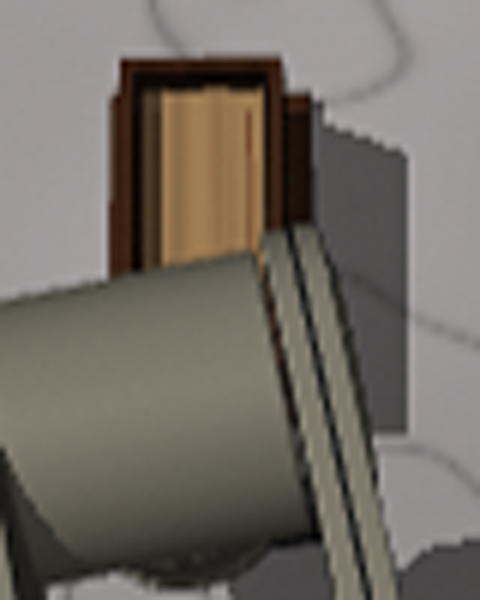

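Run:
```python
from h import *
for a in ((289,199),(317.6,184)): print(onz('scene',*a,83))
print(proj('scene',(553,176,83)),proj('scene',(553,176,97)))
```

```text
[545.33185582 141.39661059  83.        ]
[544.50778263 236.60048831  83.        ]
[301.12108304 195.51293663] [301.34364422 192.66119035]
```

```bash
python3 -m jog '[[0,0,0.003,0,0.4],[0,0,0.003,0,0.4],[0,0,0.003,0,0.4],[0,0,0.003,0,0.4],[0,0,0.003,0,0.4]]' 30
python3 - <<'E'
from h import *
snap('scene','s3',(270,150,370,275),5);go(0,0,0,1)
E
```

```text
time: 3.1
tool_pos: [554.7, 176.0, 68.4]
tcp_rot: [-179.9, -0.2, 1.0]
ft_force: [-0.1, 0.3, 0.1]
finger_gap: 34.1
at [554.6 176.   68.3] [-1.7991e+02 -1.4000e-01  9.8000e-01] F [ 0.04 -0.58 -0.13] gap 34.6 t 3.15
shift m [-0.5577  0.1667  0.0666] turn -0.0004
```

View pics/s3.png

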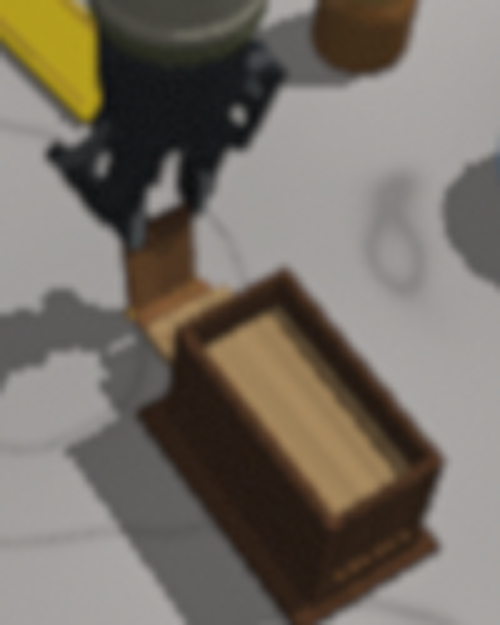

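Run:
```python
from h import *
im=r.snapshot('scene')["pixels"][:,:,::-1].copy()
x0,y0,k=275,165,12
c=cv2.resize(im[y0:y0+48,x0:x0+60],None,fx=k,fy=k,interpolation=cv2.INTER_NEAREST)
for X,col in (((554.6,176,68),(0,0,255)),((554.6,176-17,68+8),(0,255,0)),((554.6,176+17,68+8),(0,255,0)),((553,154,97),(255,0,0)),((553,198,97),(255,0,0))):
    u=(proj('scene',X)-[x0,y0]+.5)*k; cv2.drawMarker(c,tuple(int(v) for v in u),col,0,14,2)
cv2.imwrite('pics/s4.png',c); go(0,0,0,1)
```

```text
at [554.6 176.   68.2] [-1.7991e+02 -1.3000e-01  9.8000e-01] F [-0.26 -0.29  0.87] gap 34.0 t 3.2
shift m [-0.5576  0.1666  0.0667] turn -0.0004
```

View pics/s4.png

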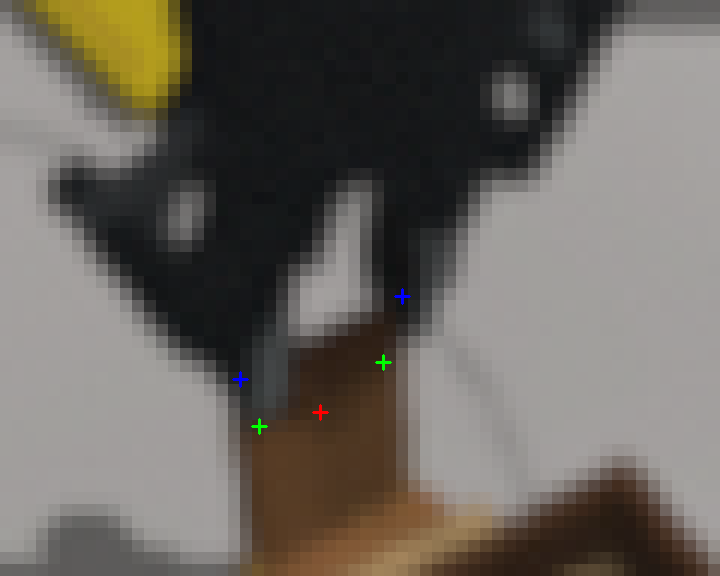

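```bash
python3 -m jog '[[0,0,0,0,0.3],[0,0,0,0,0.3],[0,0,0,0,0.3]]' 30
python3 - <<'E'
from h import *
im=r.snapshot('scene')["pixels"][:,:,::-1].copy()
x0,y0,k=275,165,12
c=cv2.resize(im[y0:y0+48,x0:x0+60],None,fx=k,fy=k,interpolation=cv2.INTER_NEAREST)
cv2.imwrite('pics/s5.png',c); go(0,0,0,1)
E
```

```text
time: 3.5
tool_pos: [554.5, 176.0, 68.1]
tcp_rot: [-179.9, -0.1, 1.0]
ft_force: [-1.3, -0.4, 0.1]
finger_gap: 25.6
at [554.5 176.   68.1] [-1.7991e+02 -1.3000e-01  9.7000e-01] F [-0.08  0.44 -0.89] gap 25.7 t 3.55
shift m [-0.5576  0.1666  0.0666] turn -0.0004
```

View pics/s5.png

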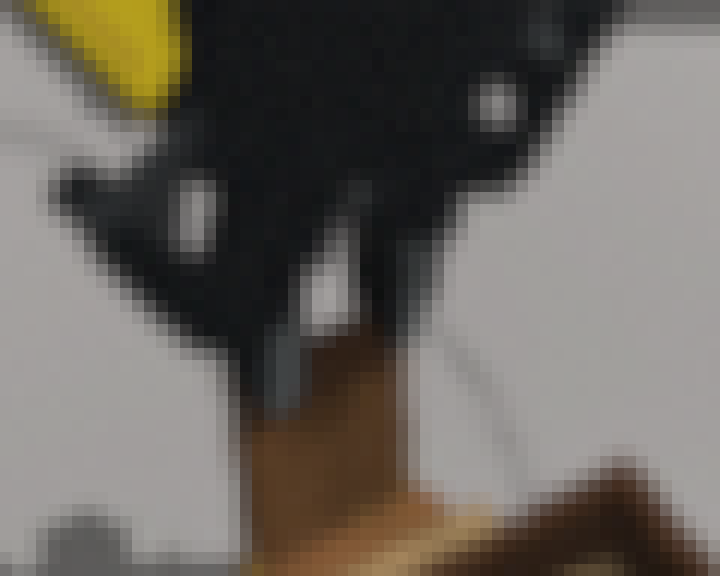

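Run:
```python
from h import *
for z in (68,74,80,97,105): print(z,onz('scene',285/12-.5+275,410/12-.5+165,z),onz('scene',400/12-.5+275,335/12-.5+165,z))
for X in ((554.5,163,73),(554.5,189,73),(554.5,155,73),(554.5,197,73)): print((proj('scene',X)-[275,165]+.5)*12)
```

```text
68 [549.63143746 169.42741888  68.        ] [545.99027024 203.81753675  68.        ]
74 [552.82691117 167.10713672  74.        ] [549.20878937 201.27959505  74.        ]
80 [556.02238487 164.78685456  80.        ] [552.42730849 198.74165334  80.        ]
97 [565.07622703 158.21272178  97.        ] [561.54644602 191.5508185   97.        ]
105 [569.33685863 155.11901224 105.        ] [565.83780485 188.16689623 105.        ]
[273.77183304 425.32800458]
[368.13977763 376.39034306]
[244.49072993 440.51270231]
[396.93377926 361.45824815]
```

```bash
python3 -m jog '[[0,0,0,0,1],[0,0,0,0,1],[0,0,0,0,1],[0,0,0,0,1],[0,0,0.015,0,1],[0,0,0.022,0,1],[0,0,0.022,0,1]]' 30
python3 - <<'E'
from h import *
im=r.snapshot('scene')["pixels"][:,:,::-1].copy()
x0,y0,k=275,165,12
c=cv2.resize(im[y0:y0+48,x0:x0+60],None,fx=k,fy=k,interpolation=cv2.INTER_NEAREST)
cv2.imwrite('pics/s6.png',c); go(0,0,0,1)
E
```

```text
time: 4.25
tool_pos: [552.7, 175.6, 43.5]
tcp_rot: [-180.0, 0.1, 1.0]
ft_force: [-0.1, -0.4, -0.9]
finger_gap: 85.4
at [553.3 175.8  44.5] [-1.7994e+02  3.0000e-02  9.8000e-01] F [0.85 0.34 0.46] gap 85.6 t 4.3
shift m [-0.5562  0.1663  0.0446] turn -0.0004
```

View pics/s6.png

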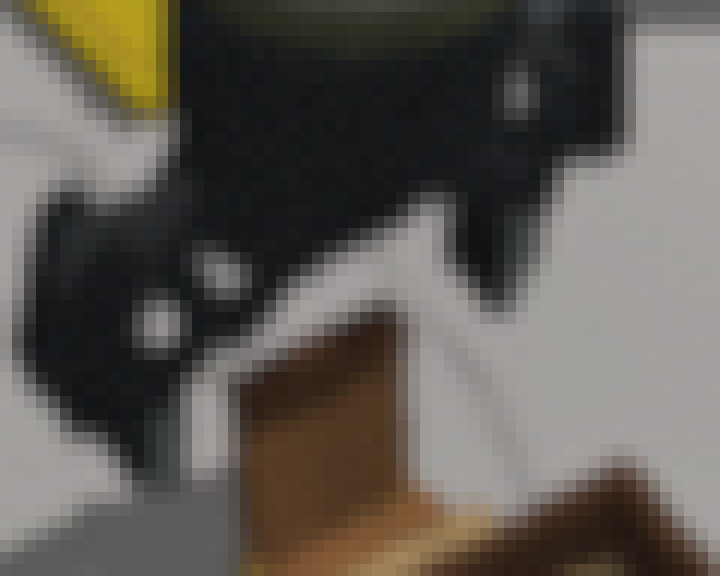

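```bash
python3 -m jog '[[0,0,0,0,0.4],[0,0,0,0,0.4],[0,0,0,0,0.4],[0,0,0,0,0.4],[0,0,0,0,0.4]]' 30
python3 - <<'E'
from h import *
im=r.snapshot('scene')["pixels"][:,:,::-1].copy()
x0,y0,k=275,165,12
c=cv2.resize(im[y0:y0+48,x0:x0+60],None,fx=k,fy=k,interpolation=cv2.INTER_NEAREST)
cv2.imwrite('pics/s7.png',c); go(0,0,0,1)
E
```

```text
time: 4.8
tool_pos: [553.7, 176.2, 45.1]
tcp_rot: [-179.9, -0.0, 1.0]
ft_force: [-0.5, 2.3, 2.6]
finger_gap: 43.1
at [553.7 176.2  45.1] [-1.7991e+02 -2.0000e-02  9.8000e-01] F [-0.18  2.75  2.32] gap 43.3 t 4.85
shift m [-0.5567  0.1667  0.0446] turn -0.0003
```

View pics/s7.png

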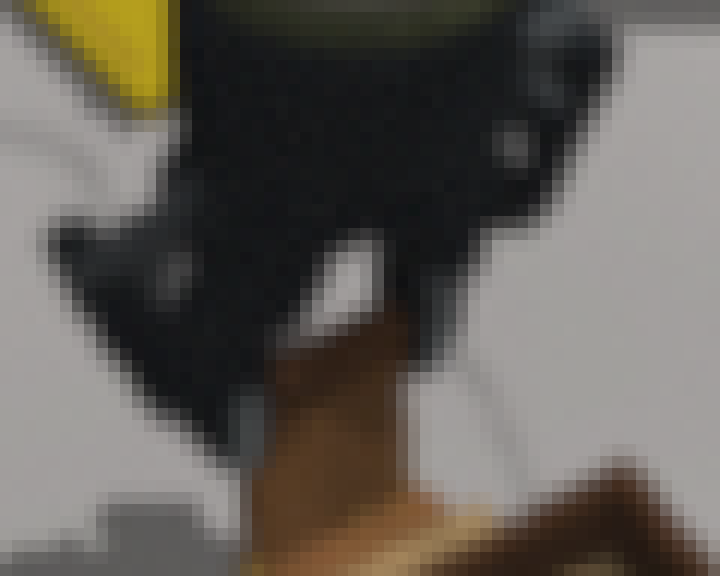

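```bash
python3 -m jog '[[-0.006,0,0.001,0,0.4],[-0.012,0,0.0025,0,0.4],[-0.017,0,0.0045,0,0.4],[-0.023,0,0.007,0,0.4],[-0.028,0,0.010,0,0.4],[-0.033,0,0.014,0,0.4],[-0.037,0,0.018,0,0.4],[-0.041,0,0.0225,0,0.4],[-0.041,0,0.0225,0,0.4]]' 30
python3 - <<'E'
from h import *
snap('scene','s8',(265,150,365,250),6); go(0,0,0,1)
E
```

```text
time: 5.75
tool_pos: [511.7, 175.6, 22.1]
tcp_rot: [-179.9, 0.0, 1.0]
ft_force: [-0.9, 1.4, 4.8]
finger_gap: 43.3
at [511.9 175.6  22.4] [-1.7991e+02  4.0000e-02  9.9000e-01] F [-1.64  2.3   4.49] gap 43.2 t 5.8
shift m [-0.5149  0.1667  0.0225] turn -0.0001
```

View pics/s8.png

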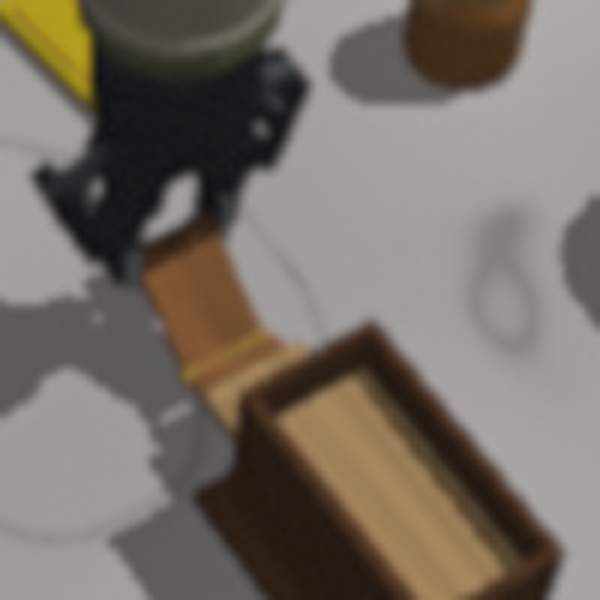

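```bash
python3 -m jog '[[-0.0035,0,0.005,0,0.4],[-0.0065,0,0.010,0,0.4],[-0.009,0,0.0155,0,0.4],[-0.0108,0,0.021,0,0.4],[-0.012,0,0.027,0,0.4],[-0.012,0,0.027,0,0.4]]' 30
python3 - <<'E'
from h import *
snap('scene','s9',(265,150,365,250),6); go(0,0,0,1)
E
```

```text
time: 6.4
tool_pos: [498.8, 175.3, -5.5]
tcp_rot: [-179.9, 0.2, 1.0]
ft_force: [-2.3, 1.4, 3.2]
finger_gap: 43.5
at [498.9 175.3  -5.2] [-1.7992e+02  1.6000e-01  9.9000e-01] F [-2.8   1.35  1.81] gap 42.8 t 6.45
shift m [-0.5018  0.1667 -0.004 ] turn -0.0001
```

View pics/s9.png

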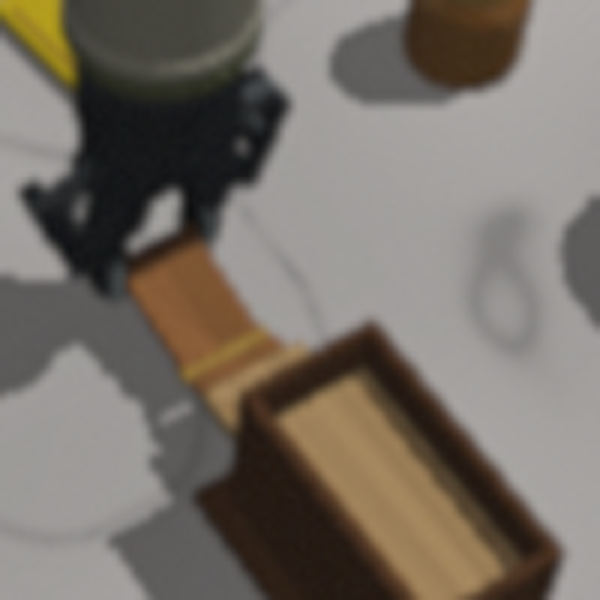

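```bash
python3 -m jog '[[-0.001,0,0.006,0,0.4],[-0.001,0,0.012,0,0.4],[-0.001,0,0.016,0,0.4],[0,0,0.016,0,0.4]]' 30
python3 - <<'E'
from h import *
snap('scene','s10',(265,150,365,250),6); go(0,0,0,1)
E
```

```text
time: 6.85
tool_pos: [497.6, 175.4, -20.6]
tcp_rot: [-179.9, 0.3, 1.0]
ft_force: [-15.4, 0.5, 19.6]
finger_gap: 42.9
at [497.6 175.4 -20.6] [-179.94    0.35    1.  ] F [-13.74   0.11  18.18] gap 43.4 t 6.9
shift m [-0.5007  0.1666 -0.0177] turn 0.0
```

View pics/s10.png

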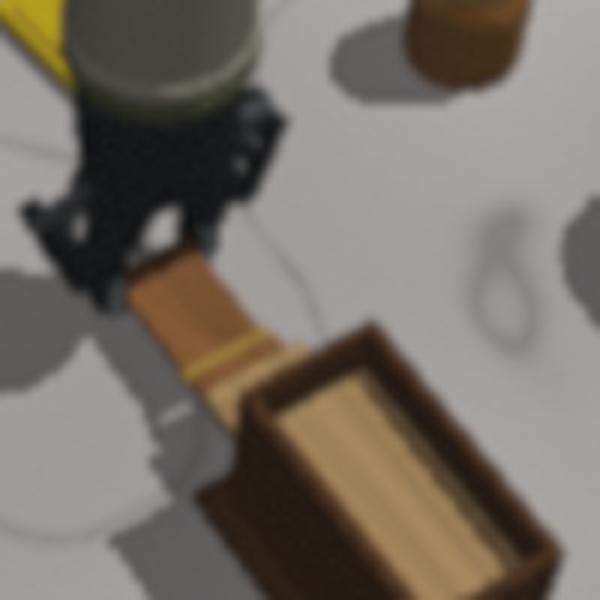

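```bash
python3 -m jog '[[0.001,0,-0.002,0,1],[0.001,0,-0.002,0,1],[0.001,0,-0.002,0,1],[0.001,0,-0.002,0,1],[0,0,-0.04,0,1],[0,0,-0.09,0,1],[0,0,-0.14,0,1],[-0.05,0,-0.16,0,1],[-0.10,0,-0.16,0,1],[-0.10,0,-0.16,0,1]]' 30
python3 - <<'E'
from h import *
snap('scene','s11',(265,150,365,250),6); snap('top','t11',(220,120,320,230),5);go(0,0,0,1)
E
```

```text
time: 7.9
tool_pos: [393.5, 173.1, 139.0]
tcp_rot: [-180.0, 0.5, 1.1]
ft_force: [0.7, -0.3, -0.3]
finger_gap: 85.5
at [397.8 173.5 140.1] [-179.92    0.28    1.05] F [0.67 0.32 0.18] gap 85.4 t 8.0
shift m [-0.4002  0.1664  0.1418] turn 0.0008
```

View pics/s11.png

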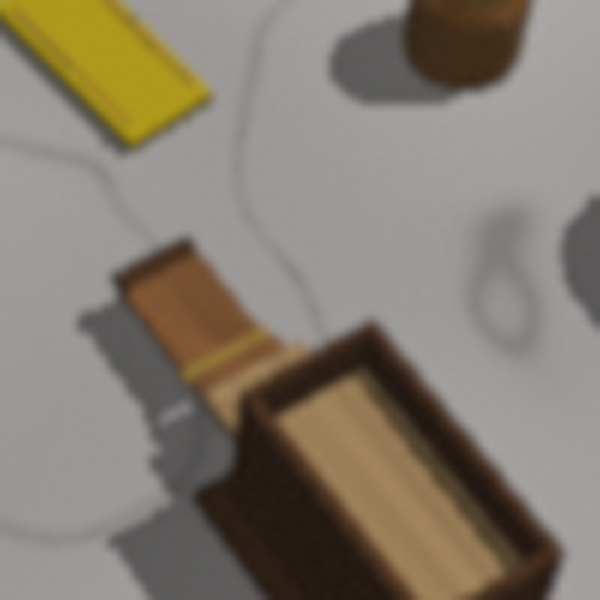

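View pics/t11.png

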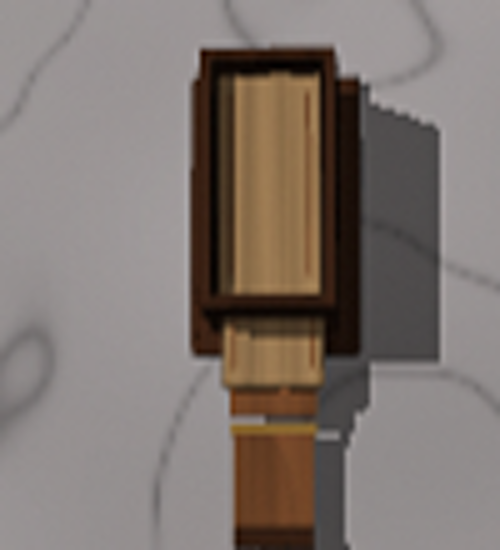

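Run:
```python
from h import *
im=r.snapshot('top')["pixels"][:,:,::-1].copy()
cv2.imwrite('pics/t12.png',cv2.resize(im[180:250,250:310],None,fx=8,fy=8,interpolation=cv2.INTER_CUBIC))
for p in ((115,275),(190,238),(126,296),(200,255)): print(onz('scene',(p[0]+.5)/6-.5+265,(p[1]+.5)/6-.5+150,37))
```

```text
[501.82494236 151.70145031  37.        ]
[502.42046243 194.20845223  37.        ]
[514.86583882 149.85449058  37.        ]
[513.36553714 192.96238799  37.        ]
```

View pics/t12.png

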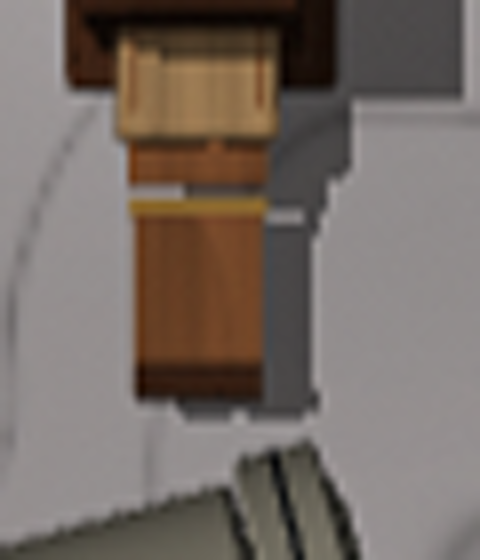

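Run:
```python
from h import *
f=lambda X,Y:((X+.5)/8-.5+250,(Y+.5)/8-.5+180)
print('bar outer',onz('top',*f(200,400),30),'inner',onz('top',*f(200,362),37))
print('nose',onz('top',*f(117,138),52),onz('top',*f(280,138),52))
print('flap edges z35',onz('top',*f(135,300),35),onz('top',*f(264,300),35),'hinge yellow',onz('top',*f(200,207),30))
go(579,177,110,1)
```

```text
bar outer [494.99788415 176.76506468  30.        ] inner [507.76921254 176.64323106  37.        ]
nose [583.22073847 205.56268621  52.        ] [583.87955391 149.85023394  52.        ]
flap edges z35 [528.96591899 199.52340776  35.        ] [529.54258677 155.02381829  35.        ] hinge yellow [561.88962555 177.86438394  30.        ]
at [398.9 173.6 140.3] [-179.92    0.26    1.03] F [-0.46 -1.    0.6 ] gap 84.9 t 8.05
shift m [ 0.1802 -0.0002  0.0295] turn 0.0004
```

```bash
python3 -m jog '[[0.02,0,0.03,0,0],[0.02,0,0.03,0,0],[0.02,0,0.03,0,0],[0.02,0,0.03,0,0],[0.02,0,0.03,0,0],[0.02,0,0.03,0,0],[0.02,0,0.03,0,0]]' 30
python3 - <<'E'
from h import *
go(579,177,110,1)
im=r.snapshot('scene')["pixels"][:,:,::-1].copy()
cv2.imwrite('pics/s13.png',cv2.resize(im[100:190,220:320],None,fx=6,fy=6,interpolation=cv2.INTER_CUBIC))
p=r.sense()['tool_pos']
for dz in (0,20,30,40): print(dz,(proj('scene',p+[0,0,dz])-[220,100]+.5)*6)
E
```

```text
time: 8.75
tool_pos: [419.1, 174.1, 110.8]
tcp_rot: [-179.9, 0.2, 1.0]
ft_force: [0.3, -0.5, -0.8]
finger_gap: -0.0
at [419.1 174.1 110.8] [-179.9     0.19    1.03] F [ 0.25 -0.54 -0.8 ] gap -0.0 t 8.75
shift m [ 0.1599 -0.      0.0003] turn 0.0005
0 [335.06915294 344.54206694]
20 [334.61965688 317.3065352 ]
30 [334.3898452  303.38195675]
40 [334.15655559 289.24664557]
```

View pics/s13.png

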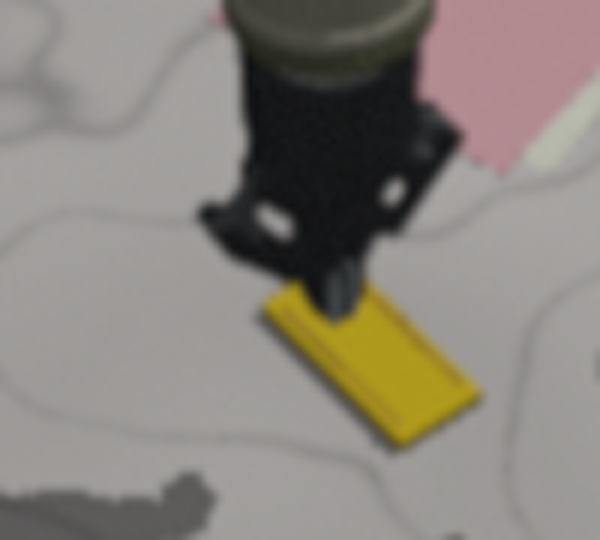

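```bash
python3 -m jog '[[0.05,0,0,0,1],[0.1,-0.001,0.02,0,1],[0.15,-0.002,0.03,0,1],[0.16,-0.003,0.05,0,1],[0.16,-0.004,0.08,0,1],[0.16,-0.004,0.098,0,1],[0.16,-0.004,0.098,0,1],[0.16,-0.004,0.098,0,1]]' 40
python3 - <<'E'
from h import *
go(579,177.7,11,1)
snap('scene','s14',(270,150,350,240),6)
E
```

```text
time: 9.6
tool_pos: [578.4, 181.1, 12.4]
tcp_rot: [-179.9, 0.2, 1.0]
ft_force: [0.5, -0.7, 0.8]
finger_gap: 85.2
at [578.4 181.1  12.4] [-179.92    0.23    1.04] F [ 0.47 -0.65  0.78] gap 85.2 t 9.6
shift m [0.0005 0.0034 0.0014] turn 0.0007
```

View pics/s14.png

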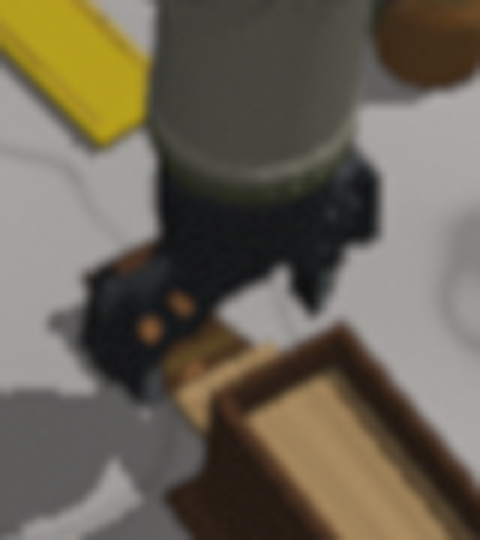

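```bash
python3 -m jog '[[0.002,0.0035,0.002,0,1],[0.002,0.0035,0.003,0,1],[0.002,0.0035,0.003,0,1],[0.002,0.0035,0.003,0,0.5],[0.002,0.0035,0.003,0,0.5],[0.002,0.0035,0.003,0,0.5],[0.002,0.0035,0.003,0,0.5],[0.002,0.0035,0.003,0,0.5]]' 40
python3 - <<'E'
from h import *
go(579,177.7,11,1)
snap('scene','s15',(270,150,350,240),6)
E
```

```text
time: 10.45
tool_pos: [581.6, 177.9, 11.2]
tcp_rot: [-179.9, 0.1, 1.0]
ft_force: [-2.1, -0.4, 5.1]
finger_gap: 54.0
at [581.6 177.9  11.2] [-1.7989e+02  9.0000e-02  1.0400e+00] F [-2.06 -0.37  5.06] gap 54.0 t 10.45
shift m [-0.0026  0.0002  0.0002] turn 0.0007
```

View pics/s15.png

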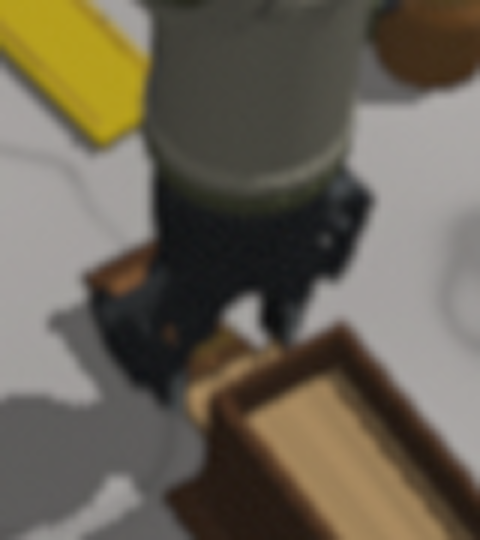

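```bash
python3 -m jog '[[-0.004,0,0,0,0.5],[-0.01,0,0,0,0.5],[-0.016,0,0,0,0.5],[-0.022,0,0,0,0.5],[-0.028,0,0,0,0.5],[-0.03,0,0,0,0.5]]' 40
python3 - <<'E'
from h import *
go(579,177.7,11,1)
snap('scene','s16',(270,150,350,240),6)
E
```

```text
time: 11.1
tool_pos: [551.1, 177.5, 11.3]
tcp_rot: [-179.9, 0.1, 1.1]
ft_force: [2.9, 0.1, -0.3]
finger_gap: 54.1
at [551.1 177.5  11.3] [-1.7989e+02  8.0000e-02  1.0500e+00] F [ 2.94  0.13 -0.26] gap 54.1 t 11.1
shift m [0.0279 0.0003 0.0003] turn 0.0009
```

View pics/s16.png

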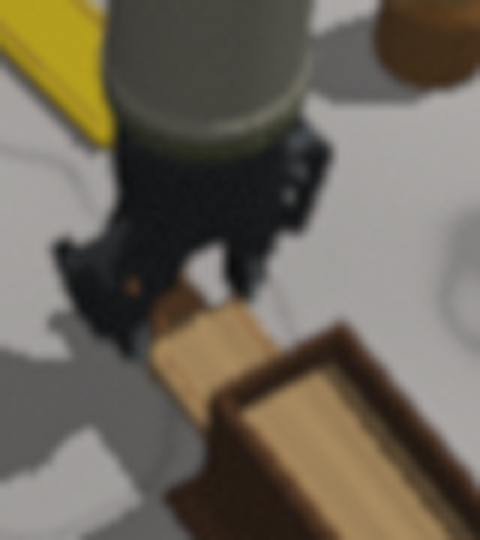

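The saucer comes along: its nose is out by another 30 mm, at about crop(195,330), and the stack stays in place.

```bash
python3 -m jog '[[-0.004,0,0,0,0.5],[-0.01,0,0,0,0.5],[-0.017,0,0,0,0.5],[-0.024,0,0,0,0.5],[-0.031,0,0,0,0.5],[-0.038,0,0,0,0.5],[-0.045,0,0,0,0.5],[-0.052,0,0,0,0.5],[-0.059,0,0,0,0.5],[-0.066,0,0,0,0.5],[-0.068,0,0,0,0.5],[-0.068,0,0,0,0.5]]' 40
python3 - <<'E'
from h import *
go(579,177.7,11,1)
snap('scene','s17',(250,140,360,270),5)
E
```

```text
time: 12.35
tool_pos: [482.5, 176.2, 11.3]
tcp_rot: [-179.9, 0.1, 1.1]
ft_force: [0.6, -0.8, -0.7]
finger_gap: 53.6
at [482.5 176.2  11.3] [-1.7989e+02  1.2000e-01  1.0600e+00] F [ 0.61 -0.8  -0.7 ] gap 53.6 t 12.35
shift m [0.0965 0.0003 0.0001] turn 0.0011
```

View pics/s17.png

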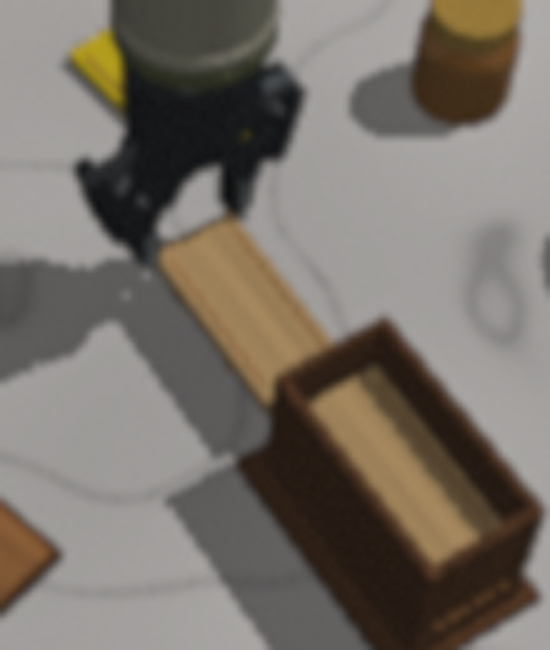

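```bash
python3 -m jog '[[0,0,0.002,0,0.6],[0,0,0.002,0,0.75],[0,0,0.002,0,1],[0,0,0.002,0,1],[0,0,-0.02,0,1],[0.02,0,-0.03,0,1],[0.05,0,-0.03,0,1],[0.062,-0.001,-0.03,0,1],[0.062,-0.001,-0.01,0,1],[0.062,-0.001,0.003,0,1],[0.062,-0.001,0.003,0,1]]' 40
python3 - <<'E'
from h import *
go(544.5,177,8,1)
snap('scene','s18',(250,140,360,270),5)
E
```

```text
time: 13.5
tool_pos: [542.2, 177.8, 5.4]
tcp_rot: [-180.0, 0.4, 1.1]
ft_force: [-0.8, 0.1, -0.6]
finger_gap: 85.2
at [542.2 177.8   5.4] [-179.95    0.4     1.05] F [-0.81  0.11 -0.61] gap 85.2 t 13.5
shift m [ 0.0023  0.0008 -0.0027] turn 0.0009
```

View pics/s18.png

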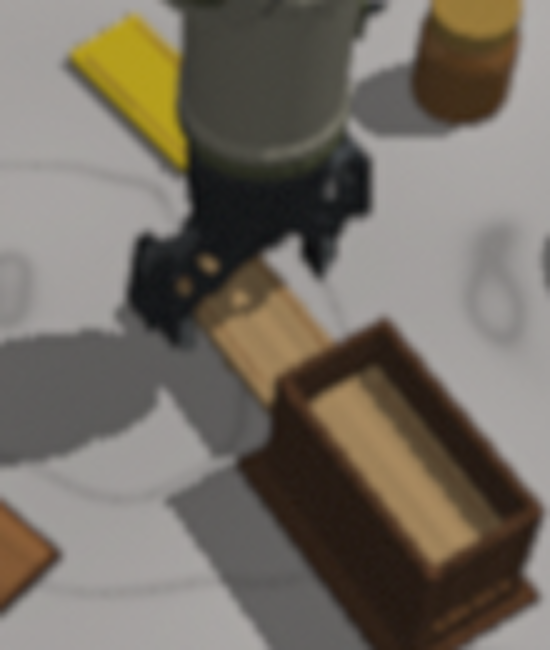

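Close on the saucer's middle, and lift a little.

```bash
python3 -m jog '[[0.002,0.001,-0.002,0,0.5],[0.002,0.001,-0.002,0,0.5],[0.002,0.001,-0.002,0,0.5],[0.002,0.001,-0.002,0,0.5],[0.002,0.001,-0.002,0,0.5],[0.002,0.001,-0.002,0,0.5],[0.002,0.001,-0.007,0,0.5],[0.0015,0.001,-0.015,0,0.5],[0.001,0.001,-0.028,0,0.5],[0,0.001,-0.045,0,0.5],[0,0.001,-0.065,0,0.5],[-0.01,0.001,-0.085,0,0.5],[-0.01,0.001,-0.09,0,0.5],[-0.01,0.001,-0.09,0,0.5]]' 40
python3 - <<'E'
from h import *
go(538,-63,95,14.8)
snap('scene','s19',(240,120,360,270),5); snap('top','t19',(230,110,330,230),5)
E
```

```text
time: 14.95
tool_pos: [534.6, 177.0, 98.4]
tcp_rot: [-179.9, 0.1, 1.1]
ft_force: [-0.1, -0.3, -1.3]
finger_gap: 54.6
at [534.6 177.   98.4] [-1.799e+02  1.300e-01  1.070e+00] F [-0.12 -0.3  -1.26] gap 54.6 t 14.95
shift m [-0.0011  0.24    0.003 ] turn -0.2397
```

View pics/s19.png

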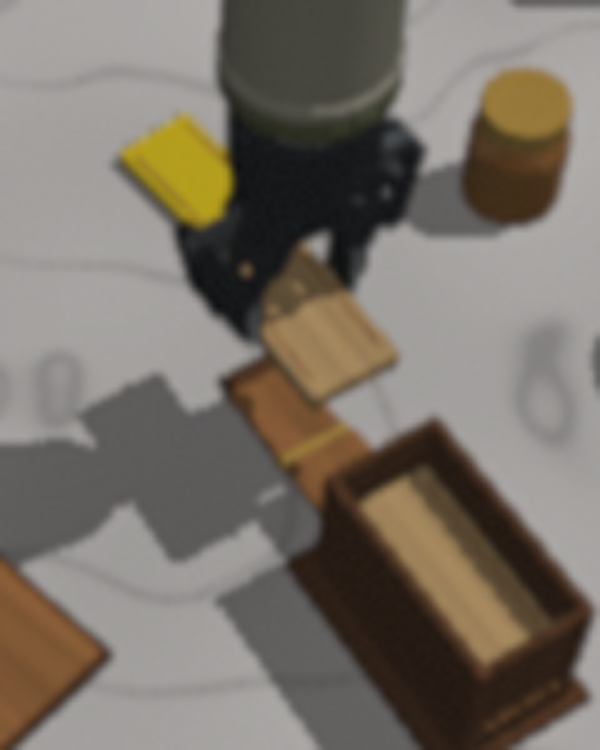

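View pics/t19.png

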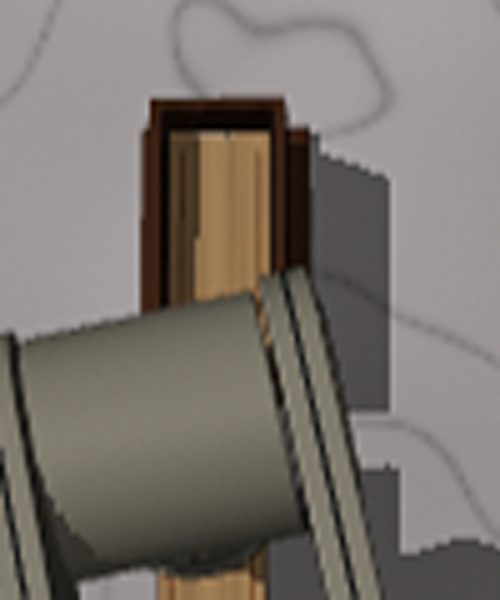

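Run:
```python
from h import *
for a in ((397,353),(320,399)): print(onz('scene',(a[0]+.5)/5-.5+240,(a[1]+.5)/5-.5+120,140))
```

```text
[593.96347265 202.09167894 140.        ]
[597.0431619 152.1104163 140.       ]
```

```bash
python3 -m jog '[[-0.001,0.03,0,-0.04,0.5],[-0.001,0.07,0,-0.09,0.5],[-0.001,0.11,0,-0.14,0.5],[-0.001,0.15,0,-0.19,0.5],[-0.001,0.19,0,-0.24,0.5],[-0.001,0.22,0.01,-0.24,0.5],[-0.001,0.235,0.03,-0.24,0.5],[-0.001,0.24,0.055,-0.24,0.5],[-0.001,0.24,0.07,-0.24,0.5],[-0.001,0.24,0.07,-0.24,0.5],[-0.001,0.24,0.07,-0.24,0.5]]' 40
python3 - <<'E'
from h import *
go(538,-63,-20,14.8)
snap('scene','s20',(170,170,290,300),5); snap('top','t20',(310,160,410,270),5)
E
```

```text
time: 16.15
tool_pos: [536.0, -62.7, 25.5]
tcp_rot: [-179.8, 0.4, 14.8]
ft_force: [1.8, 0.4, -0.5]
finger_gap: 54.5
at [536.  -62.7  25.5] [-179.82    0.38   14.85] F [ 1.78  0.43 -0.5 ] gap 54.5 t 16.15
shift m [0.0022 0.001  0.0455] turn 0.0008
```

View pics/s20.png

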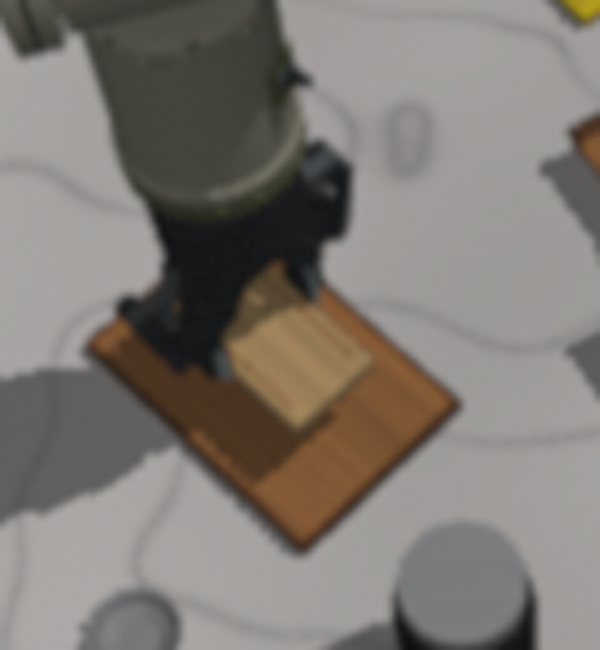

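View pics/t20.png

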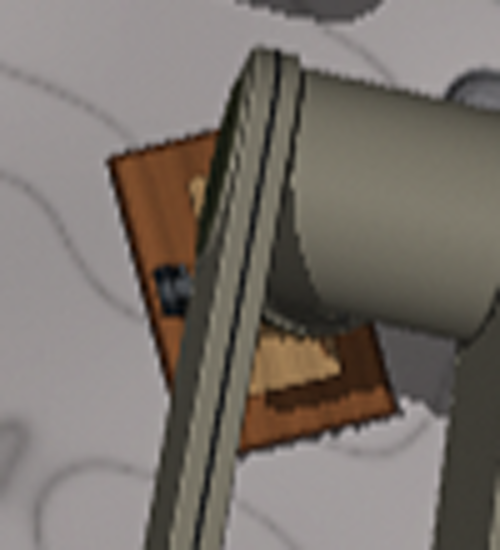

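```bash
python3 -m jog '[[0.002,0,0.015,0,0.5],[0.002,0,0.028,0,0.5],[0.002,0,0.036,0,0.5],[0.002,0,0.041,0,0.5],[0.002,0,0.043,0,0.5],[0.002,0,0.043,0,0.5]]' 40
python3 - <<'E'
from h import *
go(538,-63,-20,14.8)
snap('scene','s21',(170,170,290,300),5)
E
```

```text
time: 16.85
tool_pos: [538.8, -62.4, -16.0]
tcp_rot: [-179.9, 0.3, 14.9]
ft_force: [-2.7, -0.1, 3.7]
finger_gap: 54.4
at [538.8 -62.4 -16. ] [-179.89    0.27   14.86] F [-2.68 -0.11  3.66] gap 54.4 t 16.85
shift m [-0.0009  0.0004  0.004 ] turn 0.001
```

View pics/s21.png

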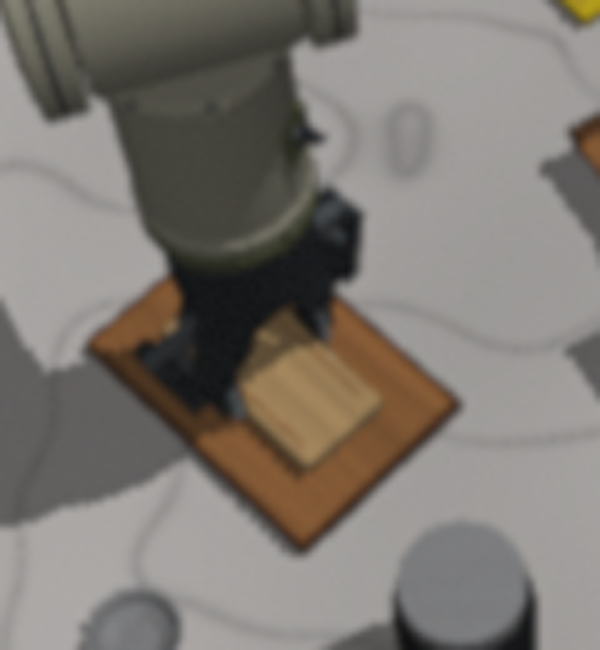

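```bash
python3 -m jog '[[0,0,0.002,0,0.5],[0,0,0.003,0,0.5],[0,0,0.003,0,0.5]]' 40; python3 -c "
from h import *
go(538,-63,-20,14.8)"
```

```text
time: 17.2
tool_pos: [539.8, -62.5, -17.0]
tcp_rot: [-179.9, 0.2, 14.9]
ft_force: [-7.5, 1.9, 15.2]
finger_gap: 54.5
at [539.8 -62.5 -17. ] [-179.93    0.18   14.87] F [-7.51  1.88 15.24] gap 54.5 t 17.2
shift m [-0.0019 -0.      0.003 ] turn 0.0012
```

Firm contact, 15 N. Open, then rise.

```bash
python3 -m jog '[[-0.001,0,-0.001,0,0.62],[-0.001,0,-0.001,0,0.7],[-0.001,0,-0.001,0,0.85],[-0.001,0,-0.001,0,1],[-0.001,0,-0.001,0,1],[-0.001,0,-0.03,0,1],[-0.001,0,-0.07,0,1],[-0.001,0,-0.12,0,1],[-0.001,0.05,-0.14,0,1],[-0.001,0.1,-0.14,0,1],[-0.001,0.14,-0.14,0,1],[-0.001,0.14,-0.14,0,1]]' 40
python3 - <<'E'
from h import *
go(500,176,60,1)
snap('scene','s22',(170,170,290,300),5); snap('top','t22',(310,160,410,270),5)
E
```

```text
time: 18.4
tool_pos: [575.8, -203.5, 122.9]
tcp_rot: [179.9, 0.2, 14.6]
ft_force: [0.1, 0.2, 0.0]
finger_gap: 85.2
at [ 575.8 -203.5  122.9] [1.7993e+02 1.6000e-01 1.4630e+01] F [0.1  0.24 0.01] gap 85.2 t 18.4
shift m [ 0.0227 -0.3864  0.0624] turn 0.2379
```

View pics/s22.png

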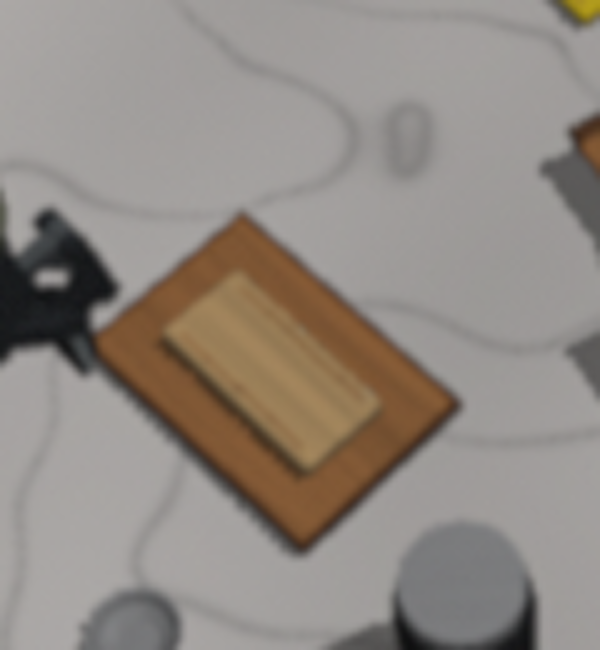

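View pics/t22.png

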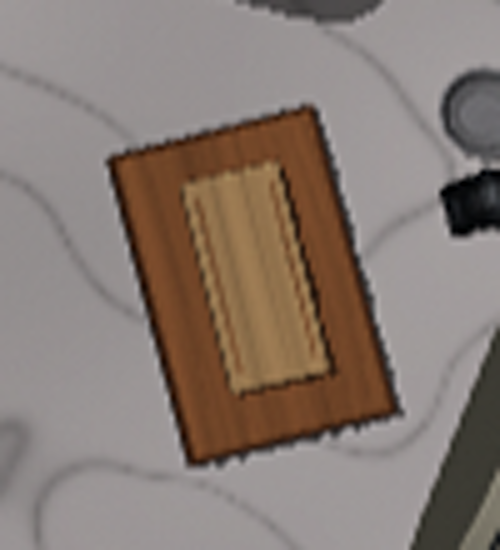

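```bash
python3 -m jog '[[0.005,-0.05,0,0.05,1],[0.01,-0.1,0,0.1,1],[0.015,-0.15,0,0.15,1],[0.02,-0.2,0,0.2,1],[0.023,-0.25,0,0.238,1],[0.023,-0.3,0,0.238,1],[0.023,-0.35,0,0.238,1],[0.023,-0.386,0.02,0.238,1],[0.023,-0.386,0.06,0.238,1],[0.023,-0.386,0.06,0.238,1]]' 40
python3 - <<'E'
from h import *
go(501,176.5,-14,1)
l=[]
im=r.snapshot('top')["pixels"][:,:,::-1].copy()
hsv=cv2.cvtColor(im,cv2.COLOR_BGR2HSV)
m=cv2.inRange(hsv,(12,60,110),(25,160,255));m[:,:340]=0;m[:,380:]=0;m[:185]=0;m[245:]=0
c=max(cv2.findContours(m,0,1)[0],key=cv2.contourArea);b=cv2.minAreaRect(c)
bp=np.array([onz('top',*p,24) for p in cv2.boxPoints(b)]);print(bp.mean(0),[np.linalg.norm(bp[i]-bp[i-1]) for i in range(4)],bp)
im=r.snapshot('scene')["pixels"][:,:,::-1].copy()
hsv=cv2.cvtColor(im,cv2.COLOR_BGR2HSV)
m=cv2.inRange(hsv,(12,60,110),(25,160,255));m[:,:190]=0;m[:,260:]=0;m[:210]=0;m[275:]=0
c=max(cv2.findContours(m,0,1)[0],key=cv2.contourArea);ap=cv2.approxPolyDP(c,4,True)[:,0];bp=np.array([onz('scene',*p,24) for p in ap]);print(ap,bp.mean(0))
E
```

```text
time: 19.5
tool_pos: [492.7, 181.4, 57.5]
tcp_rot: [180.0, 0.8, 1.4]
ft_force: [-0.9, -0.8, -1.0]
finger_gap: 85.5
at [492.7 181.4  57.5] [179.95   0.79   1.35] F [-0.92 -0.82 -1.05] gap 85.5 t 19.5
shift m [0.0092 0.005  0.0714] turn 0.0062
[539.42566085 -60.48329977  24.        ] [np.float64(120.79908823645958), np.float64(54.5178936387885), np.float64(120.77095498531646), np.float64(54.10856511425647)] [[ 591.02882458  -19.39904916   24.        ]
 [ 604.95943195  -72.10710268   24.        ]
 [ 487.7861736  -101.36545354   24.        ]
 [ 473.92821326  -49.0615937    24.        ]]
[[190 237]
 [227 274]
 [234 274]
 [259 250]
 [229 223]
 [203 236]
 [233 264]
 [229 266]
 [199 238]] [561.16523854 -79.23045923  24.        ]
```

```bash
python3 -m jog '[[0.009,0.005,0.01,0.006,1],[0.009,0.005,0.04,0.006,1],[0.009,0.005,0.06,0.006,1],[0.009,0.005,0.07,0.006,1],[0.009,0.005,0.07,0.006,1],[0.009,0.005,0.07,0.006,0.4],[0.009,0.005,0.07,0.006,0.4],[0.009,0.005,0.07,0.006,0.4],[0.009,0.005,0.07,0.006,0.4],[0.009,0.005,0.07,0.006,0.4]]' 30
python3 - <<'E'
from h import *
go(501,176.5,-14,1)
snap('scene','s23',(265,150,365,250),6)
E
```

```text
time: 20.6
tool_pos: [506.6, 175.7, -6.0]
tcp_rot: [-180.0, 0.3, 0.9]
ft_force: [-2.2, -3.4, 7.7]
finger_gap: 43.0
at [506.6 175.7  -6. ] [-179.99    0.29    0.87] F [-2.15 -3.35  7.75] gap 43.0 t 20.6
shift m [-0.0056 -0.0009  0.008 ] turn -0.0023
```

View pics/s23.png

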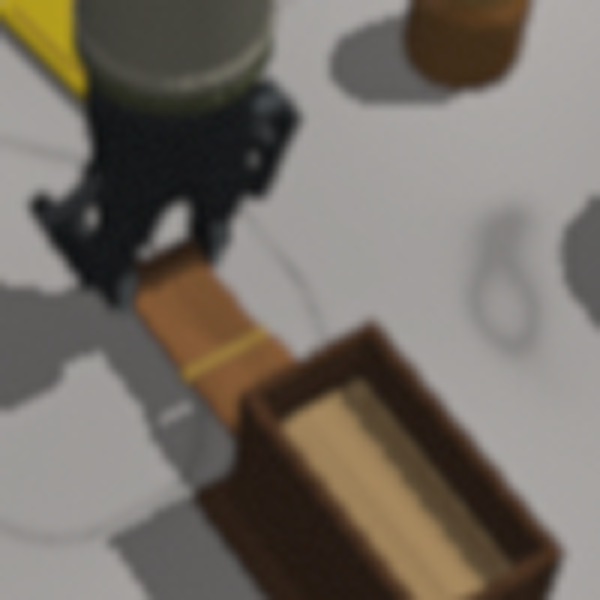

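```bash
python3 -m jog '[[0,0,0,0,1],[0,0,0,0,1],[0,0,0,0,1],[-0.005,0,0.008,0,1],[-0.005,0,0.008,0,1],[-0.005,0,0.008,0,1],[-0.005,0,0.008,0,0.4],[-0.005,0,0.008,0,0.4],[-0.005,0,0.008,0,0.4],[-0.005,0,0.008,0,0.4],[-0.005,0,0.008,0,0.4]]' 30
python3 - <<'E'
from h import *
go(501,176.5,-14,1)
E
```

```text
time: 21.75
tool_pos: [501.8, 175.5, -13.6]
tcp_rot: [-180.0, 0.3, 0.9]
ft_force: [-2.2, -2.3, 3.5]
finger_gap: 43.3
at [501.8 175.5 -13.6] [-180.      0.27    0.87] F [-2.2  -2.28  3.53] gap 43.3 t 21.75
shift m [-0.0008 -0.001   0.0004] turn -0.0023
```

```bash
python3 -m jog '[[0.0003,0,-0.005,0,0.4],[0.001,0,-0.0102,0,0.4],[0.0023,0,-0.016,0,0.4],[0.0041,0,-0.0217,0,0.4],[0.0065,0,-0.027,0,0.4],[0.0095,0,-0.0324,0,0.4],[0.013,0,-0.037,0,0.4],[0.017,0,-0.0418,0,0.4],[0.0214,0,-0.0458,0,0.4],[0.0261,0,-0.0495,0,0.4],[0.0312,0,-0.0527,0,0.4],[0.0366,0,-0.0553,0,0.4],[0.0366,0,-0.0553,0,0.4]]' 30
python3 - <<'E'
from h import *
go(560,176.5,45,1)
snap('scene','s24',(265,150,365,250),6)
E
```

```text
time: 23.05
tool_pos: [539.8, 176.1, 42.1]
tcp_rot: [-180.0, 0.2, 0.9]
ft_force: [-1.9, -2.0, -1.4]
finger_gap: 43.2
at [539.8 176.1  42.1] [-179.99    0.2     0.85] F [-1.9  -2.03 -1.41] gap 43.2 t 23.05
shift m [ 0.0202 -0.0001 -0.0029] turn -0.0025
```

View pics/s24.png

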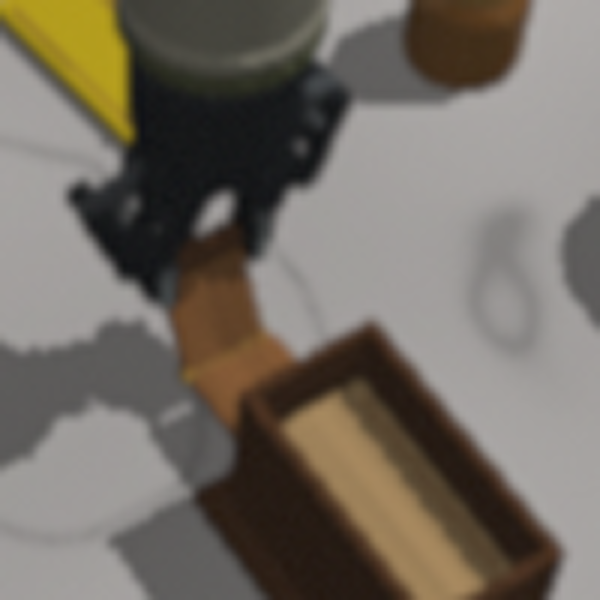

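```bash
python3 -m jog '[[0.006,0,-0.0022,0,0.4],[0.0115,0,-0.0035,0,0.4],[0.0175,0,-0.0045,0,0.4],[0.0215,0,-0.0047,0,0.4],[0.024,0,-0.0047,0,0.4],[0.024,0,-0.0047,0,0.4]]' 30
python3 - <<'E'
from h import *
go(560,176.5,45,1)
E
```

```text
time: 23.7
tool_pos: [564.4, 176.5, 47.0]
tcp_rot: [-180.0, 0.1, 0.9]
ft_force: [-2.0, 0.3, -0.0]
finger_gap: 43.1
at [564.4 176.5  47. ] [-1.7998e+02  1.3000e-01  8.6000e-01] F [-1.99  0.29 -0.01] gap 43.1 t 23.7
shift m [-0.0044 -0.0001  0.002 ] turn -0.0025
```

```bash
python3 -m jog '[[0.003,0,0,0,0.4],[0.005,0,0,0,0.4],[0.006,0,0,0,0.4],[0.006,0,0,0,0.4]]' 30
python3 - <<'E'
from h import *
go(560,176.5,45,1)
snap('scene','s25',(265,150,365,250),6)
E
```

```text
time: 24.1
tool_pos: [570.6, 176.6, 46.9]
tcp_rot: [-180.0, 0.1, 0.9]
ft_force: [-2.4, -0.6, -0.5]
finger_gap: 43.0
at [570.6 176.6  46.9] [-1.7998e+02  1.2000e-01  8.6000e-01] F [-2.45 -0.61 -0.46] gap 43.0 t 24.1
shift m [-0.0106 -0.0001  0.0019] turn -0.0025
```

View pics/s25.png

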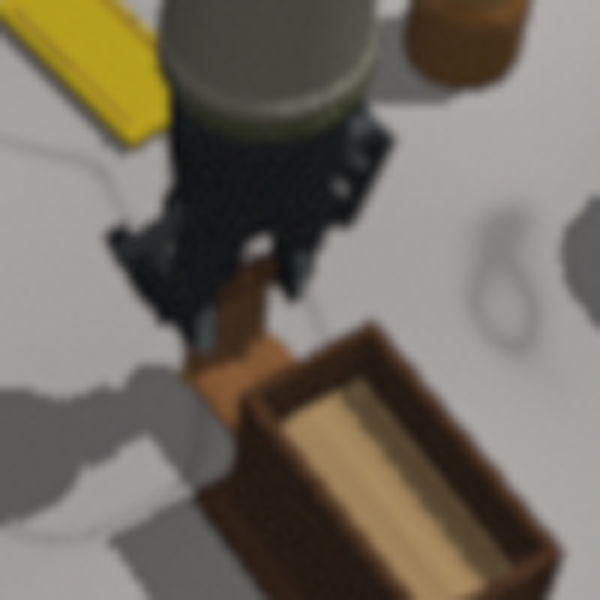

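```bash
python3 -m jog '[[0,0,0,0,1],[0,0,0,0,1],[0,0,0,0,1],[0,0,0,0,1],[0,0,-0.04,0,1],[0,0,-0.09,0,1],[-0.05,0,-0.12,0,1],[-0.1,0,-0.12,0,1],[-0.14,0,-0.12,0,1],[-0.14,0,-0.12,0,1]]' 30
python3 - <<'E'
from h import *
go(560,176.5,45,1)
snap('scene','s26',(265,150,365,250),6)
snap('top','t26',(230,130,330,230),6)
E
```

```text
time: 25.15
tool_pos: [425.2, 174.2, 165.9]
tcp_rot: [-180.0, 0.3, 0.9]
ft_force: [-0.2, 0.6, -0.4]
finger_gap: 85.6
at [425.2 174.2 165.9] [-180.      0.3     0.94] F [-0.2   0.55 -0.37] gap 85.6 t 25.15
shift m [ 1.355e-01 -1.000e-04  1.202e-01] turn -0.0011
```

View pics/s26.png

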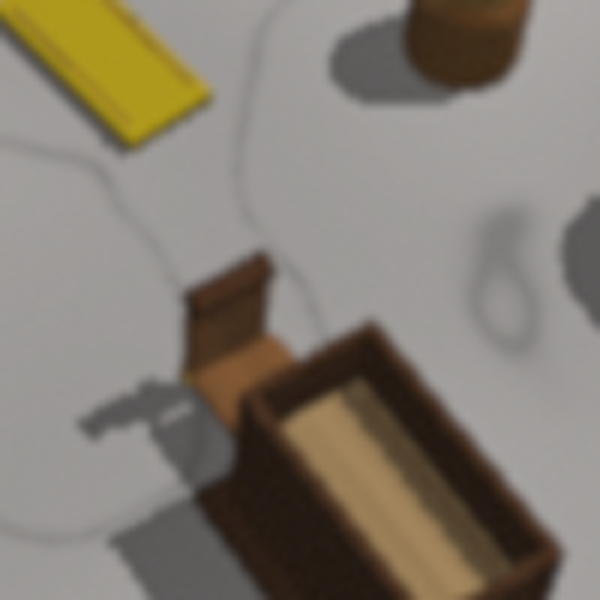

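View pics/t26.png

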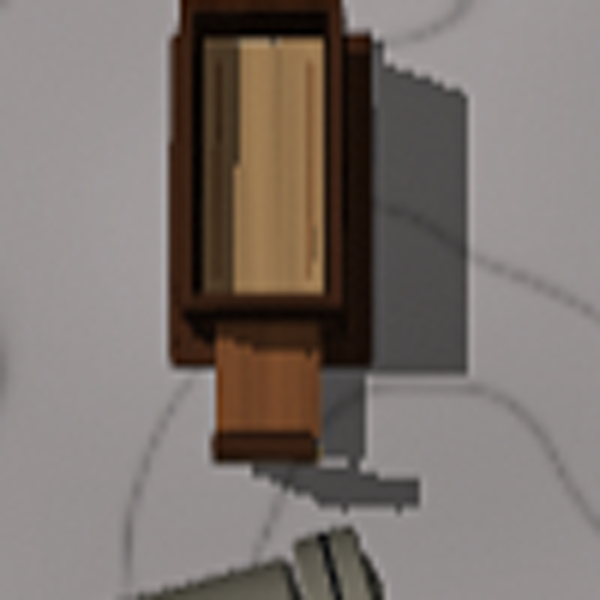

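Run:
```python
from h import *
f=lambda X,Y:((X+.5)/6-.5+230,(Y+.5)/6-.5+130)
for y,z in ((432,97),(447,97),(462,90)): print(y,onz('top',*f(267,y),z))
g=lambda X,Y:((X+.5)/6-.5+265,(Y+.5)/6-.5+150)
for p in ((188,297),(262,252),(193,308),(270,265)): print(onz('scene',*g(*p),95))
print('hinge',onz('scene',*g(184,372),33))
# tool shift to see gate front
for y in (297,308,318): print('gate',onz('top',*f(267,y),110))
```

```text
432 [566.02357092 176.022786    97.        ]
447 [559.40025766 175.91341336  97.        ]
462 [553.39900504 176.15281314  90.        ]
[561.85633943 152.86925196  95.        ]
[558.7686422  194.88903689  95.        ]
[568.00820489 151.60786335  95.        ]
[566.62712932 194.05147369  95.        ]
hinge [563.36557586 152.05396094  33.        ]
gate [624.00272897 176.35156906 110.        ]
gate [619.15781698 176.27156366 110.        ]
gate [614.75590944 176.19887371 110.        ]
```

```bash
python3 -m jog '[[0.03,-0.001,0.05,0,0],[0.06,-0.001,0.1,0,0],[0.085,-0.001,0.108,0,0],[0.095,-0.001,0.108,0,0],[0.1,-0.001,0.108,0,0],[0.105,-0.001,0.108,0,0],[0.11,-0.001,0.108,0,0],[0.113,-0.001,0.108,0,0],[0.116,-0.001,0.108,0,0],[0.119,-0.001,0.108,0,0],[0.12,-0.001,0.108,0,0]]' 30
python3 - <<'E'
from h import *
go(545,176.5,58,1)
snap('scene','s27',(265,150,365,250),6)
E
```

```text
time: 26.35
tool_pos: [546.5, 177.9, 60.6]
tcp_rot: [-180.0, 0.4, 0.9]
ft_force: [-25.8, -1.3, 22.3]
finger_gap: -0.1
at [546.5 177.9  60.6] [-179.97    0.44    0.94] F [-25.83  -1.25  22.28] gap -0.1 t 26.35
shift m [-0.0015  0.0014  0.0026] turn -0.001
```

View pics/s27.png

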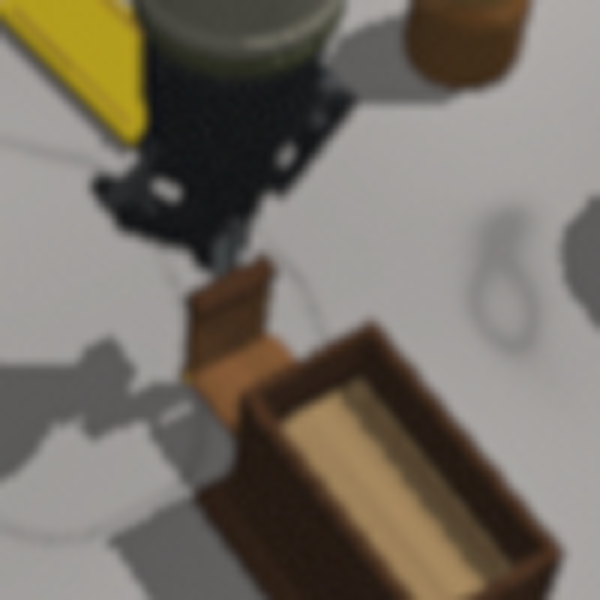

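```bash
python3 -m jog '[[-0.01,0,0,0,0],[-0.03,0,0,0,0],[-0.04,0,-0.03,0,0.3],[-0.04,0,-0.06,0,1],[-0.04,0.03,-0.06,0,1],[-0.04,0.03,-0.06,0,1]]' 30
python3 - <<'E'
from h import *
go(594,-319,120,10)
snap('scene','s28',(265,150,365,250),6); snap('top','t28',(400,120,500,290),4)
E
```

```text
time: 27.0
tool_pos: [508.4, 145.5, 122.8]
tcp_rot: [180.0, 0.2, 0.9]
ft_force: [0.1, 0.8, -0.9]
finger_gap: 58.1
at [508.4 145.5 122.8] [179.99   0.23   0.9 ] F [ 0.11  0.83 -0.88] gap 58.1 t 27.0
shift m [0.0783 0.4658 0.0026] turn -0.1589
```

View pics/s28.png

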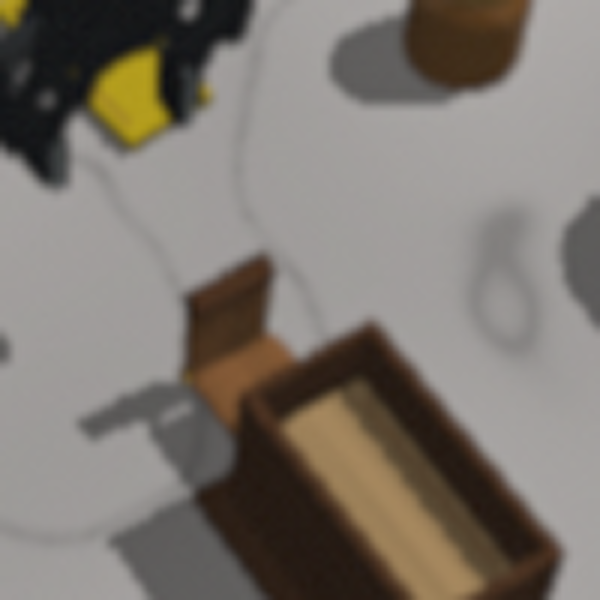

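View pics/t28.png

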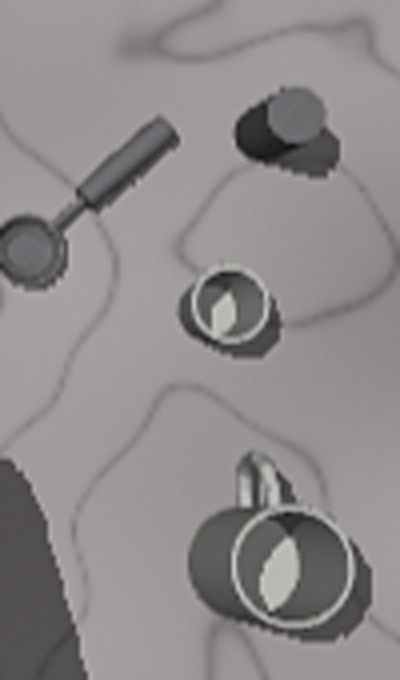

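```bash
python3 -m jog '[[0.008,0.05,0,-0.03,1],[0.016,0.1,0,-0.06,1],[0.025,0.15,0,-0.09,1],[0.033,0.2,0,-0.12,1],[0.042,0.25,0,-0.159,1],[0.05,0.3,0,-0.159,1],[0.058,0.35,0,-0.159,1],[0.067,0.4,0,-0.159,1],[0.075,0.44,0,-0.159,1],[0.078,0.46,0,-0.159,1],[0.078,0.466,0,-0.159,1],[0.078,0.466,0,-0.159,1],[0.078,0.466,0,-0.159,1]]' 30
python3 - <<'E'
from h import *
go(594,-319,25,10)
snap('scene','s29',(90,240,200,370),5)
E
```

```text
time: 28.4
tool_pos: [592.5, -316.0, 119.8]
tcp_rot: [-179.8, 0.4, 10.1]
ft_force: [0.7, 0.3, 0.3]
finger_gap: 85.2
at [ 592.5 -316.   119.8] [-179.83    0.41   10.05] F [0.72 0.31 0.28] gap 85.2 t 28.4
shift m [0.0016 0.0035 0.0948] turn 0.0009
```

View pics/s29.png

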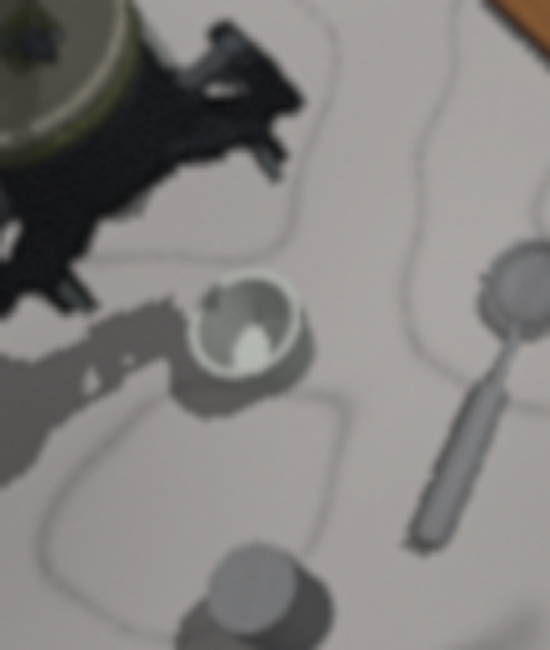

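```bash
python3 -m jog '[[0.002,0.003,0.04,0,1],[0.002,0.0035,0.08,0,1],[0.002,0.0035,0.1,0,1],[0.002,0.0035,0.115,0,1],[0.002,0.0035,0.124,0,1],[0.002,0.0035,0.126,0,1],[0.002,0.0035,0.126,0,1]]' 20
python3 - <<'E'
from h import *
go(594,-319,-8,10)
snap('scene','s30',(90,240,200,370),5)
E
```

```text
time: 29.15
tool_pos: [595.1, -318.9, -4.8]
tcp_rot: [-179.9, 0.3, 10.1]
ft_force: [-0.1, -0.3, 0.3]
finger_gap: 85.5
at [ 595.1 -318.9   -4.8] [-179.9     0.34   10.1 ] F [-0.06 -0.27  0.35] gap 85.5 t 29.15
shift m [-0.0011 -0.0001  0.0032] turn 0.0017
```

View pics/s30.png

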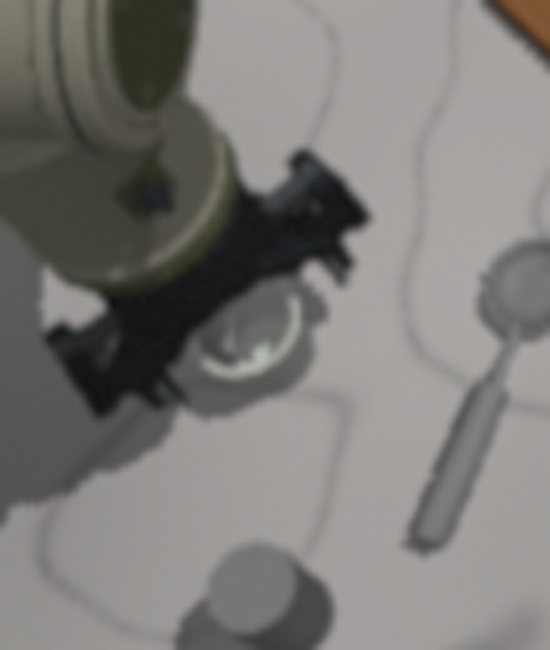

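```bash
python3 -m jog '[[-0.001,0,0.004,0,0.8],[-0.001,0,0.004,0,0.7],[-0.001,0,0.004,0,0.6],[-0.001,0,0.004,0,0.55],[-0.001,0,0.004,0,0.5],[-0.001,0,0.004,0,0.5],[-0.001,0,0.004,0,0.5]]' 25
python3 - <<'E'
from h import *
go(594,-319,-8,10)
snap('scene','s31',(90,240,200,370),5)
E
```

```text
time: 29.9
tool_pos: [594.8, -319.7, -7.5]
tcp_rot: [-180.0, 0.3, 10.1]
ft_force: [-1.1, 0.5, 5.6]
finger_gap: 51.3
at [ 594.8 -319.7   -7.5] [-179.97    0.26   10.09] F [-1.13  0.48  5.62] gap 51.3 t 29.9
shift m [-0.0007 -0.0008  0.0005] turn 0.0015
```

View pics/s31.png

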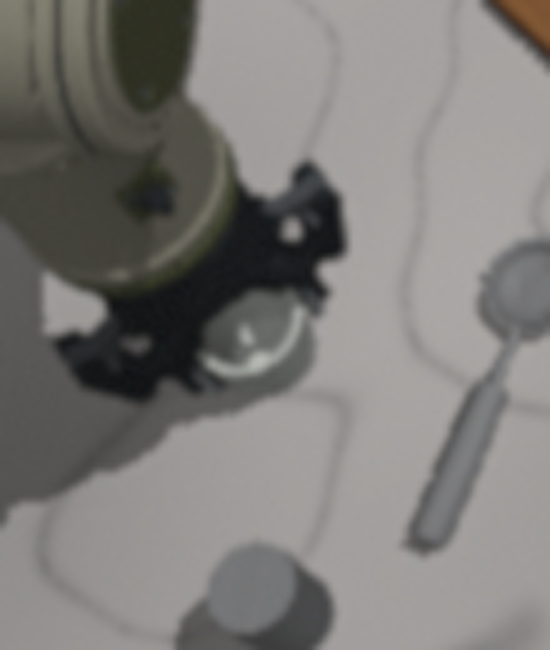

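```bash
python3 -m jog '[[0,0,-0.004,0,0.5],[0,0,-0.01,0,0.5],[0,0,-0.02,0,0.5],[0,0,-0.035,0,0.5],[0,0,-0.055,0,0.5],[0,0,-0.075,0,0.5],[0,0,-0.09,0,0.5],[0,0,-0.095,0,0.5],[0,0,-0.095,0,0.5]]' 25
python3 - <<'E'
from h import *
go(539.5,-62,88,10)
snap('scene','s32',(90,210,200,340),5)
E
```

```text
time: 30.85
tool_pos: [596.0, -320.1, 89.0]
tcp_rot: [179.9, 0.2, 10.1]
ft_force: [0.3, -1.2, -0.9]
finger_gap: 51.4
at [ 596.  -320.1   89. ] [1.7994e+02 1.6000e-01 1.0090e+01] F [ 0.25 -1.25 -0.9 ] gap 51.4 t 30.85
shift m [-0.0104 -0.264   0.0007] turn 0.0015
```

View pics/s32.png

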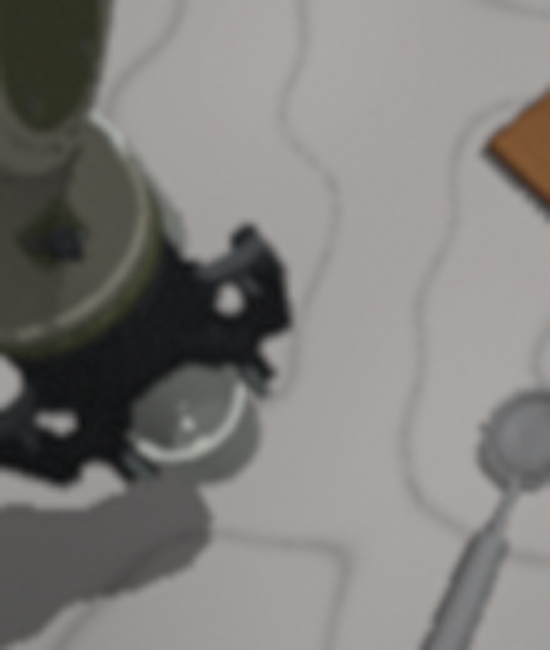

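```bash
python3 -m jog '[[0,-0.02,0,0,0.5],[-0.002,-0.05,0,0,0.5],[-0.003,-0.085,0,0,0.5],[-0.004,-0.12,0,0,0.5],[-0.006,-0.155,0,0,0.5],[-0.007,-0.19,0,0,0.5],[-0.008,-0.22,0,0,0.5],[-0.008,-0.245,0,0,0.5],[-0.008,-0.258,0,0,0.5],[-0.0085,-0.263,0,0,0.5],[-0.0085,-0.263,0,0,0.5],[-0.0085,-0.263,0,0,0.5],[-0.0085,-0.263,0,0,0.5]]' 25
python3 - <<'E'
from h import *
go(541.3,-62.6,16,10)
snap('scene','s33',(170,150,290,280),5)
E
```

```text
time: 32.2
tool_pos: [541.0, -63.3, 87.6]
tcp_rot: [180.0, 0.2, 10.0]
ft_force: [-0.1, 0.0, -0.8]
finger_gap: 51.5
at [541.  -63.3  87.6] [180.     0.25  10.02] F [-0.13  0.   -0.77] gap 51.5 t 32.2
shift m [ 0.0007 -0.0007  0.0716] turn 0.0003
```

View pics/s33.png

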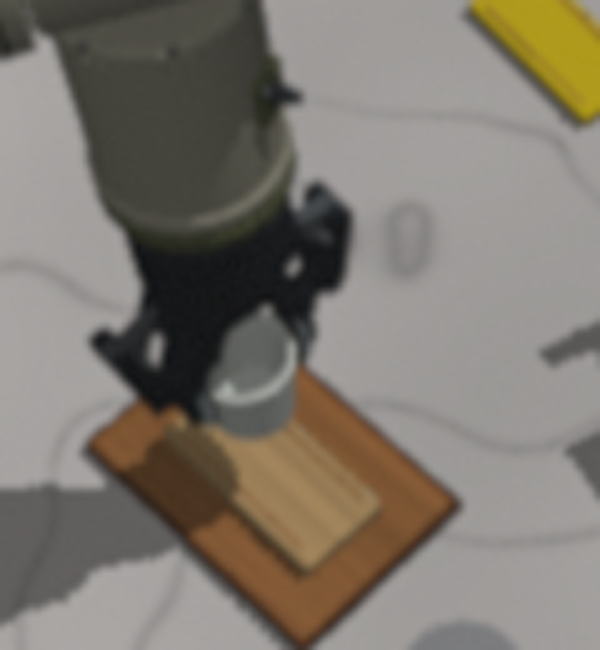

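```bash
python3 -m jog '[[0.0005,-0.0005,0.02,0,0.5],[0.0005,-0.0005,0.04,0,0.5],[0.0005,-0.0005,0.055,0,0.5],[0.0005,-0.0005,0.063,0,0.5],[0.0005,-0.0005,0.067,0,0.5],[0.0005,-0.0005,0.0685,0,0.5],[0.0005,-0.0005,0.0685,0,0.5]]' 25
python3 - <<'E'
from h import *
go(541.3,-62.6,16,10)
snap('scene','s34',(170,170,290,300),5)
E
```

```text
time: 32.95
tool_pos: [541.6, -62.8, 19.7]
tcp_rot: [180.0, 0.2, 10.0]
ft_force: [0.4, 0.4, 0.1]
finger_gap: 51.5
at [541.6 -62.8  19.7] [179.99   0.2   10.02] F [0.43 0.44 0.11] gap 51.5 t 32.95
shift m [-0.0003 -0.0002  0.0037] turn 0.0003
```

View pics/s34.png

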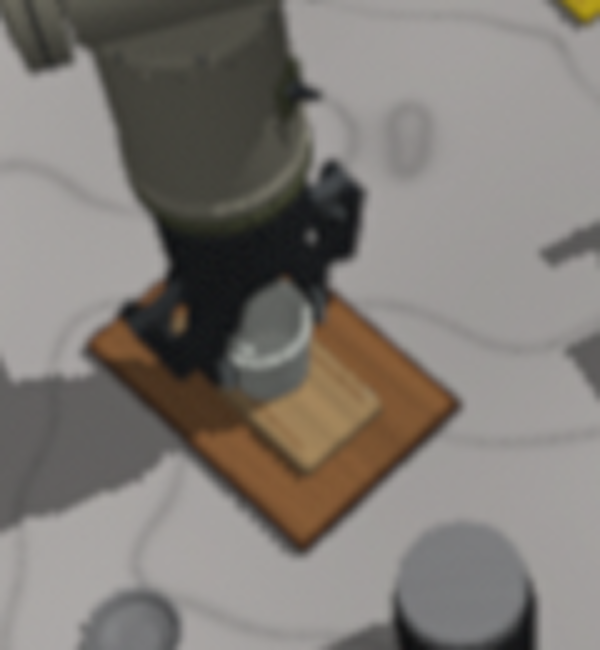

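```bash
python3 - <<'E'
from h import *
g=lambda X,Y:((X+.5)/5-.5+170,(Y+.5)/5-.5+170)
s=np.mean([onz('scene',*g(*p),24) for p in ((165,335),(240,275),(380,405),(303,472))],0);print('saucer',s)
# predicted rim/foot ellipse bottoms for candidate centres
for dx in (-5,0,5,10):
  c=s+[dx,0,0]; a=np.linspace(0,6.28,100)
  for rr,z in ((27,77),(19,27)):
    q=np.array([(proj('scene',(c[0]+rr*np.cos(t),c[1]+rr*np.sin(t),z))-170+.5)*5 for t in a]); print(dx,z,'umin',q[:,0].min(),'umax',q[:,0].max(),'vmax',q[:,1].max(),'u at',q[q[:,1].argmax(),0])
E
python3 - <<'E'
import cv2
im=cv2.imread('pics/s34.png')
cv2.imwrite('pics/s34b.png',cv2.resize(im[260:490,150:400],None,fx=2.4,fy=2.4,interpolation=cv2.INTER_CUBIC))
E
```

```text
saucer [543.76067637 -65.83208198  24.        ]
-5 77 umin 203.362903817859 umax 306.8788068907053 vmax 363.3716211283253 u at 249.7739986300968
-5 27 umin 231.61414844875665 umax 301.64356293606136 vmax 392.5673517586973 u at 263.11758730142014
0 77 umin 207.61606168563532 umax 311.34056882978456 vmax 370.7598969221064 u at 254.17838626866455
0 27 umin 235.75937994250893 umax 305.9244496848082 vmax 399.7002572771055 u at 267.36144871036913
5 77 umin 211.88717941317876 umax 315.8211314124105 vmax 378.1797553294747 u at 258.60160131389125
5 27 umin 239.92143453978912 umax 310.222685063011 vmax 406.86235119956194 u at 271.62267633021315
10 77 umin 216.17637100014989 umax 320.32061372062174 vmax 385.6313992931729 u at 263.04376474644016
10 27 umin 244.1004148617465 umax 314.5383747448196 vmax 414.05381305521826 u at 275.9013769753268
```

View pics/s34b.png

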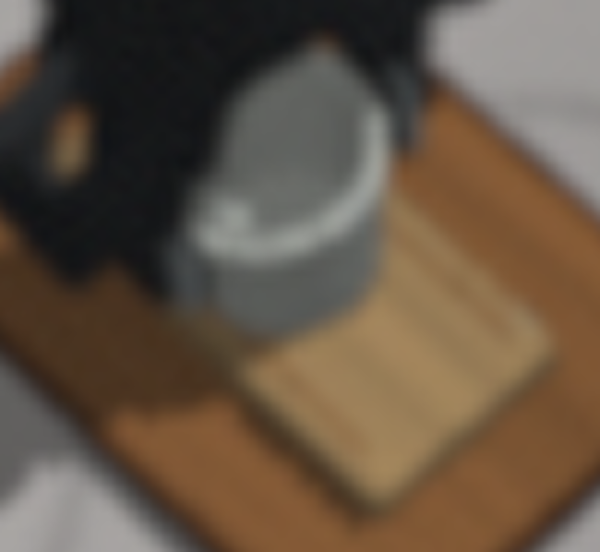

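```bash
python3 -m jog '[[0,0,0.001,0,0.5],[0,0,0.002,0,0.5],[0,0,0.003,0,0.5],[0,0,0.003,0,0.5]]' 25;python3 -c "
from h import *
go(538,-63,-20,14.8)"
```

```text
time: 33.4
tool_pos: [541.7, -62.8, 16.8]
tcp_rot: [180.0, 0.2, 10.0]
ft_force: [-0.3, 0.2, -0.8]
finger_gap: 51.2
at [541.7 -62.8  16.8] [179.98   0.19  10.02] F [-0.26  0.18 -0.8 ] gap 51.2 t 33.4
shift m [-0.0036 -0.0004  0.0368] turn -0.0834
```

```bash
python3 -m jog '[[0,0,0.001,0,0.5],[0,0,0.002,0,0.5],[0,0,0.002,0,0.5]]' 25;python3 -c "
from h import *
go(538,-63,-20,14.8)"
```

```text
time: 33.7
tool_pos: [542.5, -62.8, 16.4]
tcp_rot: [180.0, 0.1, 10.0]
ft_force: [-4.1, 1.4, 11.7]
finger_gap: 51.5
at [542.5 -62.8  16.4] [1.7996e+02 1.1000e-01 1.0030e+01] F [-4.14  1.41 11.7 ] gap 51.5 t 33.7
shift m [-0.0044 -0.0006  0.0364] turn -0.0833
```

```bash
python3 -m jog '[[0,0,-0.0005,0,0.58],[0,0,-0.0005,0,0.65],[0,0,-0.0005,0,0.75],[0,0,-0.0005,0,0.9],[0,0,-0.0005,0,1],[0,0,-0.0005,0,1],[0,0,-0.02,0,1],[0,0,-0.06,0,1],[0,0,-0.1,0,1],[-0.05,0.03,-0.13,0,1],[-0.05,0.08,-0.13,0,1],[-0.05,0.13,-0.13,0,1],[-0.05,0.17,-0.13,0,1],[-0.05,0.17,-0.13,0,1]]' 25
python3 - <<'E'
from h import *
go(538,-63,-20,14.8)
snap('scene','s35',(170,170,290,300),5); snap('top','t35',(310,160,410,270),5); snap('scene','s36');
E
```

```text
time: 35.1
tool_pos: [522.9, -244.4, 146.7]
tcp_rot: [179.8, 0.1, 9.8]
ft_force: [-0.4, 0.4, 0.2]
finger_gap: 85.7
at [ 522.9 -244.4  146.7] [1.7983e+02 1.1000e-01 9.7500e+00] F [-0.37  0.39  0.23] gap 85.7 t 35.1
shift m [ 0.0459 -0.1767  0.166 ] turn -0.0881
```

View pics/s35.png

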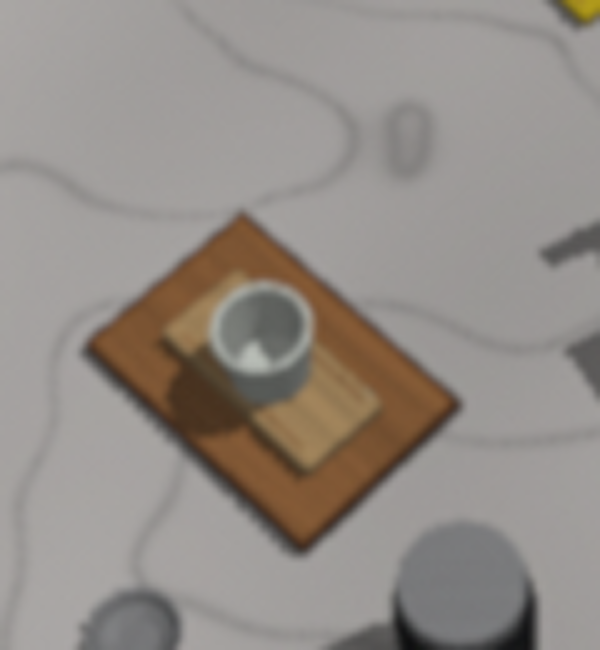

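View pics/t35.png

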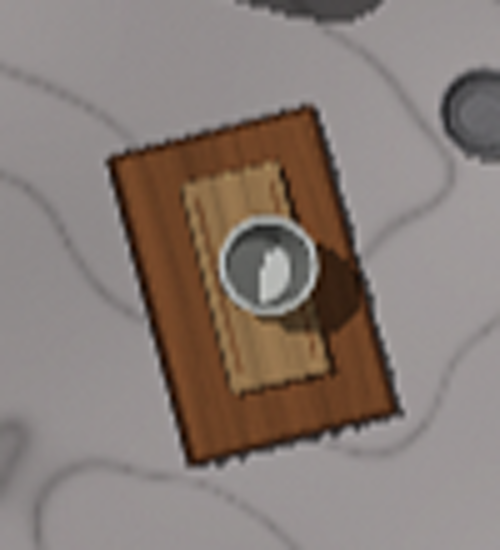

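View pics/s36.png

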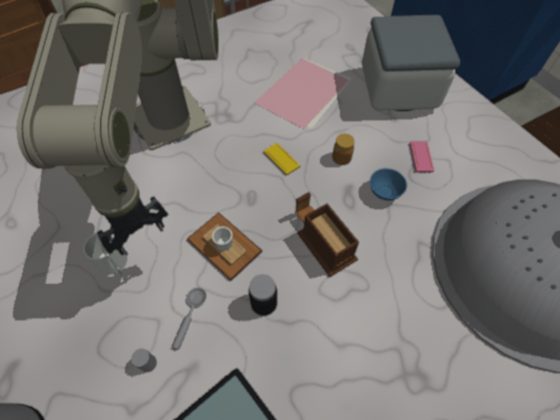

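Run:
```python
from h import *
f=lambda X,Y:((X+.5)/5-.5+310,(Y+.5)/5-.5+160)
print('cup',onz('top',*f(268.5,265),74)); 
s=np.mean([onz('top',*f(*p),24) for p in ((183,185),(280,163),(333,373),(237,395))],0);print('saucer',s)
b=np.mean([onz('top',*f(*p),12) for p in ((108,158),(315,104),(402,411),(192,466))],0);print('board',b)
g=lambda X,Y:((X+.5)/5-.5+170,(Y+.5)/5-.5+170)
print('scene cup',onz('scene',*g(261.5,329),74))
q=lambda X,Y:((X+.5)/6-.5+230,(Y+.5)/6-.5+130)
print('top slab rear',onz('top',*q(280,38),76),'front seen',onz('top',*q(280,293),76))
snap('scene','s37',(285,185,365,275),7); snap('top','t37',(245,115,305,215),6); print(r.sense()['time'])
```

```text
cup [541.64839252 -61.46061204  74.        ]
saucer [537.92781112 -62.30953059  24.        ]
board [535.80317122 -61.52677301  12.        ]
scene cup [545.42493095 -65.65297542  74.        ]
top slab rear [746.9426457  174.14754805  76.        ] front seen [630.78679879 172.27091096  76.        ]
35.35
```

View pics/s37.png

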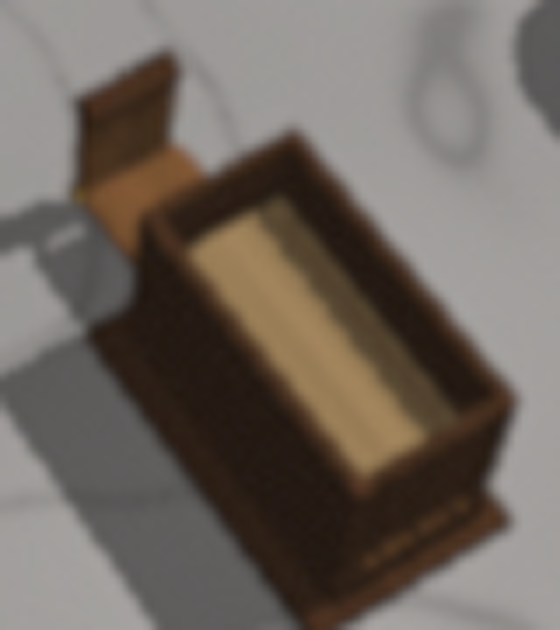

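View pics/t37.png

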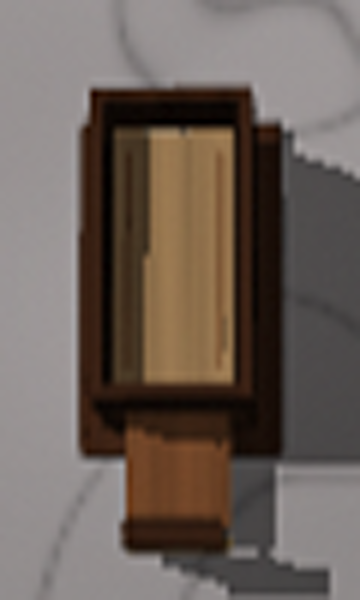

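```bash
python3 -c "
from bench import r
print(r.hand_in())"
```

```text
the job is handed in; nothing more can be done
None
```

The tea place is laid and the job is handed in, at about 35 s of the 72 s allowed. I saw no failed step, but `hand_in` gives no verdict.

What I did, in order:
- I pulled the flap down by its bar until it met its stop.
- I drew the bottom saucer out by its nose, regripped it at its middle and laid it on the board.
- I swung the flap back up and pressed it home with shut fingers.
- I picked up the cup and stood it on the saucer.

Last checks, from the pictures:

| Item | Last check | Limit |
|---|---|---|
| Saucer from board middle | 2 to 3 mm, and about 1° from lengthwise | 20 mm, 0.2 rad |
| Cup from saucer middle | about 4 mm (top camera), upright | 14 mm |
| Top saucer in the chute | x about 69 mm, stack looks flat and one step lower | 55 to 83 mm |
| Flap | took about 26 N against its stop; estimated 0.03 rad from home | 0.08 rad |

I did not measure the lower saucers in the chute one by one. The other things on the table look untouched in the last full picture, and the arm ended clear of everything.

Three checks disagreed:
- **Tool height:** the fingertips stood about 28 mm higher than the reported TCP height. My first close on the flap bar passed above it and touched nothing. I allowed for the offset from then on.
- **Cameras:** the two cameras differ by 2 to 5 mm in horizontal position. I used averages, or offsets taken within one view.
- **Flap closing:** when I closed the flap by pinching the bar, the fingers slid about 10 mm past it with no clear stop force. That is why I pressed it home again with shut fingers.

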